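# Pack a leaded panel in the carrying rack and close the hasp

## Robot

A 7-joint arm with a two-finger parallel gripper is mounted at the origin on the work surface. World frame = base frame: x ahead of the robot, y to its left, z up, the work surface at z = 0. Lengths are in m, angles in rad, forces in N, time in s.
With the tool pointing down it reaches from about 0.425 to 0.95 m from the base axis. Payload 16.7 kg.
Tool frame: the origin (TCP) lies at the very end of the fingers, on their centre line; the grasp point (between the pads) lies 19 mm behind it (bot.tcp_to_grasp is the distance from the TCP to the grasp point, in m); z points along the fingers, y is the line along which they close (so a half turn about z gives the same grasp; the last joint's range is limited). The gripper opens to 94 mm and grips with 3 to 60 N. Pads are 16 mm wide; open, the fingers measure 119 mm over their backs; the gripper's body (75 mm by 177 mm) begins 78 mm behind the grasp point.
Start: joints at [-1.395, 0.426, 0.074, 1.606, -0.034, 1.111, -0.067], TCP at [0.215, 0.64, 0.205] pointing down, gripper open.
Joint ranges: [-2.85, 2.85], [-0.5, 2.14], [-1.23, 1.37], [0.21, 2.46], [-1.02, 4.16], [0.16, 2.05], [-2.73, 2.73]. Speed limits (rad/s): [1.89, 1.89, 2.39, 2.39, 3.01, 3.01, 3.01].

## Interface

Orientations are given as a unit quaternion [w, x, y, z].
In Python, from rig import bot gives the robot as it stands. The module is installed in compiled form; this text tells all that it offers.
- The arm moves only by the shell command python3 -m crank 'ROWS' [OPENING]. ROWS is JSON, a list of rows, each an object with "dp": the shift along the tool's x, y, z each as a share of 50 mm, from -1 to 1, a list of three; "angular": the turn, a rotation vector about the tool's x, y, z each as a share of 2 pi rad, from -1 to 1, a list of three. In form: [{"dp": [dx, dy, dz], "angular": [ax, ay, az]}, ...]. A call has exactly 5 rows; each row shifts and turns the commanded pose from where the row before left it, along the tool's axes as they then stand; what a row does not reach is not made up. A row lasts 1/8 s, in which the tool goes at most 62.5 mm and 10.7 degrees, less where a joint would pass 70% of its speed; a pose out of reach is approached as far as the arm can. A call with a number of a shift or a turn outside -1 to 1 is refused whole. A call with a gripper value outside its range is refused whole. OPENING is the finger opening in mm, from 0 to 94, set as the call begins (- or left out, the last holds). The fingers move at their own pace and stop on an object; the grip force is fixed at half the most. Time passes only in rows, so rows that do not move let the fingers close, or fill a call up. It gives the time, the measured TCP pose, the force, the opening and the grip force at its end, in the units of the state.
- bot.get_state(): the state, without advancing time (a new reading comes with each control period).
- bot.capture(name): name is "scene" or "top" or "wrist"; returns a dict with "pixels" (420x560x3 uint8, red, green, blue), "depth" (420x560 float32, m along the optical axis (not along the pixel's ray), 0 where there is no reading), "fov_y" (degrees; the focal length in pixels is half the picture's height over the tangent of half this angle, whatever the lens; pixels are square), "cx", "cy" (the principal point, pixels), "origin" and "orientation" of the camera in the world; the wrist camera has in their place "hand_eye" (4x4, takes a point from camera to tool coordinates, whose origin is the TCP and whose axes are the flange's). Camera axes: x right, y down, z forward; pixel columns grow to the right and rows downward; lengths in m; the calibration is good to about 2 mm. A picture is of the moment at which its call begins: read the wrist's pose just before it.
- bot.job_done(): hands the job in; it is judged then, once.
The state is a dict: "time": time; "qpos": joint angles; "qvel": joint speeds; "joint_efforts": joint torques, N m; "tcp_pos": TCP position; "eef_rot": TCP orientation; "wrist_force": force on the tool from outside, world axes, zero at the start; "wrist_torque": the same for the moment, N m; "opening": opening from 0.0 (shut) to 1.0 (fully open); "grasp_force": force on a finger pad.
Only numpy, scipy, OpenCV 4.12 (cv2) and the standard library are available. Lean on these libraries where they do the work, as an engineer would, in place of code of your own. Each camera call takes 0.05 s, during which the arm holds its last target. There are 200 camera calls.

## Task

Get the finished rectangular leaded panel ready to carry: take it off its little easel, lower it gently and upright into the empty middle groove of the wooden rack until it stands on the rack's floor, then swing the rack's steel hasp over and press it fully home over its staple without forcing it onto the glass. Leave the arched panel on its easel, the two panels already in the rack standing in their grooves, and the tools and other things on the bench where they are.

Things in the scene. Friction and masses are not known exactly. Their poses are not given: they have to be found in the camera images.
- panel: Rectangular leaded-glass panel to pack (round red glass in its middle): rigid plate 150 mm wide, 115 high, 8 thick, grey lead border, 0.3 to 0.55 kg. Origin: middle of its lower edge, mid thickness. x: through the thickness, out of the picture side; y: along its width; z: up the panel. It starts on its easel, leaning 30 degrees off vertical, upper edge towards the robot.
- panel_top (a point): Middle of the panel's upper edge (115 mm up its z from the origin), axes as the panel's. On the easel the upper 50 mm stand free, front and back, to be pinched through the thickness with the tool tilted like the panel.
- easel: Small wooden easel, fixed, that carries the panel. Origin on the bench; x level, the way the picture looks (away from the robot, turned up to 0.4 rad). Ledge 120 mm wide, meets the back rest at x 20 mm, z 37 mm; back rest leans 30 degrees to -x and ends 64 mm up its slope; lip 8 mm high before the panel (lift the panel along its own slope to clear it); rear leg down to x -70 mm.
- arched_panel: Bystander, to be left: leaded panel with a round head, 110 mm wide, 130 high, 8 thick, leaning on a second easel just like the first; the two easels may stand either way round. Origin: middle of its lower edge; axes as the panel's.
- rack: Open wooden carrying rack, fixed. Origin: centre of underside; z up; turned up to 0.35 rad. Base 190 x 190 mm, floor 12 mm above the bench. Three grooves run along its x, at y -45, 0, +45 mm; a panel in one looks along the rack's y. Outer grooves hold a panel each, the middle is empty. End boards at y +-85 mm, 87 mm high, each with a middle post 44 mm wide, up to z 131 mm.
- middle_groove (a point): Centre of the empty groove, on the rack's floor; axes as the rack's. Grooves are 16 mm wide, formed only at the panel's two ends by dividers at x 62 to 80 mm either side: straight up to 69 mm above the bench, pointed tops at 84 mm whose 45 degree flanks guide a panel in. Side boards at x +-80 mm, 87 mm high, leave 5 mm at each end of the panel.
- packed_a: Bystander: plain rectangular panel, same size as the panel to pack, standing in the rack's groove at y -45 mm. Origin: middle of its lower edge; z up.
- packed_b: Bystander: rectangular panel of the same size, standing in the rack's groove at y +45 mm. Origin: middle of its lower edge; z up.
- hasp (a joint): Angle of the rack's steel hasp, rad: 0 = closed, level along the rack's -y from hinge to staple, 4 mm above the standing panels' upper edges; 1.57 = straight up. Starts at 1.65 to 2.05, leaning outward over the rack's +y end; stop at 2.2. Stiff hinge: it stays where it is left; closing takes 0.1 N m (near level) to 0.45 N m (leaning outward).
- hasp_hinge (a point): Middle of the hasp's hinge axis, which lies along the rack's x: at the rack's y +85 mm, z 134 mm; axes as the rack's.
- hasp_lip (a point): Free end of the hasp, 205 mm from the hinge axis. Axes turn with the hasp: -y from hinge to free end; z the face that is up when closed, outward when open. The hasp is a flat bar 36 mm wide, 5 thick, 0.22 kg, solid to 142 mm from the hinge, then a 12 x 45 mm slot that drops over the staple, and a small turned-up lip.
- staple (a point): Top of the steel staple: a fixed loop, 26 mm along the rack's y and 6 mm thick, standing 26 mm above the post at the rack's y -85 mm. It sticks up 20 mm through the closed hasp's slot: press the hasp down on its solid part, between staple and hinge.
- pliers: Bystander: grozing pliers 190 mm long lying on the bench near the robot; 16 mm high.
- stone: Bystander: flat stone paperweight 75 x 55 x 26 mm.
- came_strip: Bystander: length of lead strip 190 x 10 x 10 mm lying on the bench.
- glass_cutter: Bystander: brass-handled glass cutter 155 mm long, 12 mm high.
- flux_jar: Bystander: jar 56 mm across and 75 mm high.
- solder_reel: Bystander: solder reel standing on its flange, 64 mm across, 46 mm high.
Things that resemble listed ones, but are neither listed nor needed, are in the scene too. Leave any pink look-alike of the panel alone.

How it is judged:
By the outcome, as a careful person would: the job done as asked, in the order asked, and still so for the second after the job is handed in, with the robot touching nothing.
It also fails if it takes over 54 s, if anything falls off the work surface, if the arm or the gripper's body presses on something with over 40 N, if the wrist force passes 120 N, or if a joint passes its speed limit or range.

## Working session

There is one attempt and no reset: what is moved stays moved. The work goes in short steps, Python scripts to look and compute and a shell command to move; the robot and the scene stay as the last step left them, time stands still between calls to the robot, and variables do not carry over. Pictures are saved under pics/ and viewed, at most 11 in all, crops included, and the job is handed in when it is done.

```bash
mkdir -p pics
cat > h.py <<'E'
import numpy as np, cv2
from scipy.spatial.transform import Rotation as R
from rig import bot
def q2R(q): return R.from_quat([q[1],q[2],q[3],q[0]]).as_matrix()
def cap(name):
    s=bot.get_state(); c=bot.capture(name)
    f=210/np.tan(np.radians(c['fov_y'])/2)
    if name=='wrist':
        T=np.eye(4);T[:3,:3]=q2R(s['eef_rot']);T[:3,3]=s['tcp_pos'];T=T@np.array(c['hand_eye'])
    else:
        T=np.eye(4);T[:3,:3]=q2R(c['orientation']);T[:3,3]=c['origin']
    v,u=np.mgrid[:420,:560]; d=c['depth']
    P=np.stack([(u-c['cx'])/f*d,(v-c['cy'])/f*d,d],-1)@T[:3,:3].T+T[:3,3]
    P[d==0]=np.nan
    return c['pixels'],P,dict(T=T,f=f,cx=c['cx'],cy=c['cy'])
def save(n,im,crop=None,k=1):
    if crop: im=im[crop[1]:crop[3],crop[0]:crop[2]]
    cv2.imwrite('pics/'+n,cv2.resize(im[...,::-1],None,fx=k,fy=k,interpolation=cv2.INTER_CUBIC))
E
python3 - <<'E'
from h import *
for n in('scene','top'):
    im,P,k=cap(n);save(n+'.png',im,None,1.4);np.savez(n,im=im,P=P,**k);print(n,k['T'].round(3).tolist(),k['f'])
s=bot.get_state();print(s['tcp_pos'],s['eef_rot'],s['opening'],s['wrist_force'])
E
```

```text
scene [[0.645, 0.497, -0.581, 1.084], [0.764, -0.433, 0.478, -0.614], [-0.014, -0.752, -0.659, 0.808], [0.0, 0.0, 0.0, 1.0]] 462.5545885801834
top [[-0.021, -0.999, 0.047, 0.411], [-0.999, 0.023, 0.023, -0.111], [-0.024, -0.046, -0.999, 1.049], [0.0, 0.0, 0.0, 1.0]] 379.8654336831595
[0.21533478 0.63932423 0.20484734] [-2.75698610e-05  1.61697131e-01  9.86840269e-01 -5.66560577e-04] 0.9985224038966145 [ 0.83402245 -0.30493455 -0.08501768]
```

View pics/scene.png

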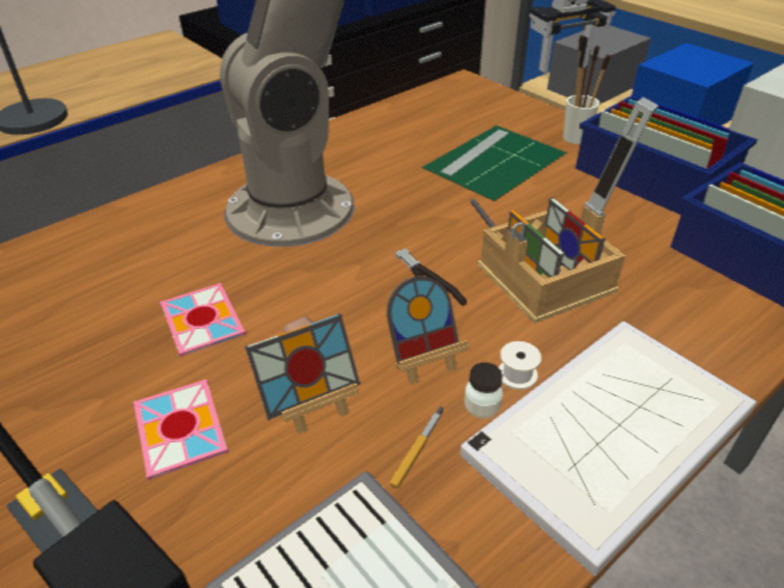

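View pics/top.png

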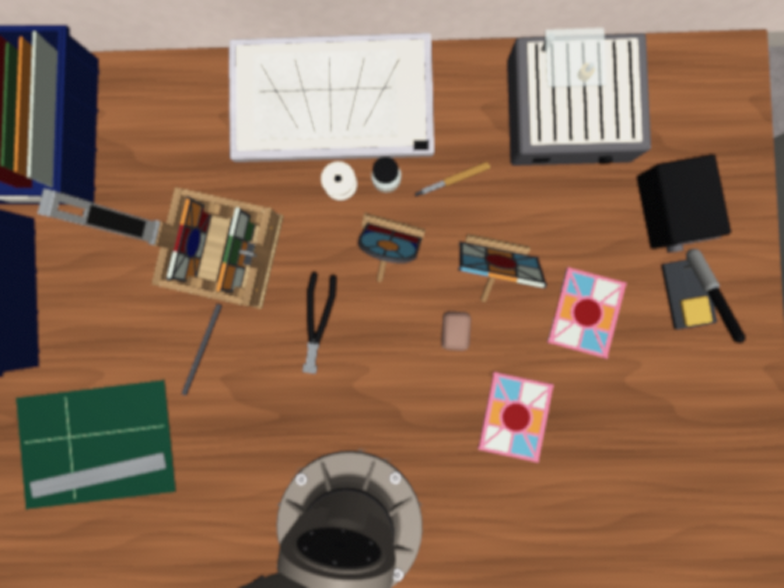

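The rectangular leaded panel (red disc) is at scene (305,365) and top (502,262). The two pink-bordered flat sheets, at scene (202,316) and (180,427), are look-alikes, and the arched panel is at scene (420,320). The leaning one with the grey lead border fits the description. The rack is at scene (550,255) and top (215,248), with its hasp leaning towards world +y.

```bash
cat > m.py <<'E'
from h import *
def ransac(Q,n=400,tol=.003,rng=np.random.default_rng(0)):
    best=None
    for _ in range(n):
        a=Q[rng.choice(len(Q),3,False)];m=np.cross(a[1]-a[0],a[2]-a[0])
        if np.linalg.norm(m)<1e-9: continue
        m/=np.linalg.norm(m);i=abs((Q-a[0])@m)<tol
        if best is None or i.sum()>best.sum():best=i
    c=Q[best].mean(0);m=np.linalg.svd(Q[best]-c,full_matrices=False)[2][2];return c,m,abs((Q-c)@m)<tol
S=np.load('scene.npz');T=np.load('top.npz')
P=S['P'];sub=P[218:305,172:262].reshape(-1,3);sub=sub[np.isfinite(sub).all(1)];sub=sub[sub[:,2]>.045]
c,m,i=ransac(sub);m=m*np.sign(m[0]);print('panel c',c,'n',m,'tilt',np.degrees(np.arcsin(m[2])),'yaw',np.arctan2(m[1],m[0]),i.sum(),len(sub))
yax=np.cross([0,0,1],m);yax/=np.linalg.norm(yax);zax=np.cross(m,yax)
q=sub[i]-c;uv=np.c_[q@yax,q@zax]
print('rect',cv2.minAreaRect(uv.astype(np.float32)),np.percentile(uv,[.5,99.5],axis=0))
# rack
for nm,D in(('top',T),('scene',S)):
    Q=D['P'].reshape(-1,3);Q=Q[np.isfinite(Q).all(1)]
    g=(Q[:,2]>.075)&(Q[:,2]<.092)&(Q[:,0]>.3)&(Q[:,0]<.65)&(Q[:,1]>.05)&(Q[:,1]<.4)
    print(nm,'rim',cv2.minAreaRect(Q[g][:,:2].astype(np.float32)),g.sum())
    g=(Q[:,2]>.118)&(Q[:,2]<.135)&(Q[:,0]>.3)&(Q[:,0]<.65)&(Q[:,1]>.05)&(Q[:,1]<.4)
    np.save('rack_'+nm,Q[(Q[:,2]>.006)&(Q[:,0]>.3)&(Q[:,0]<.65)&(Q[:,1]>.05)&(Q[:,1]<.5)])
save('cS.png',S['im'],(165,195,345,305),4)
save('cR.png',np.hstack([S['im'][60:230,330:470],T['im'][115:285,15:215]]),None,2.3)
E
python3 m.py
```

```text
panel c [ 0.49274971 -0.29191975  0.09554994] n [ 0.84487713 -0.19577197  0.49785135] tilt 29.857947938998798 yaw -0.22769803105423153 3324 4114
rect ((0.0020500048995018005, -0.0009185336530208588), (0.1517336219549179, 0.11579237133264542), 0.22986049950122833) [[-0.07255018 -0.05643654]
 [ 0.07660179  0.05460697]]
top rim ((0.5358200073242188, 0.234807550907135), (0.18595027923583984, 0.18393389880657196), 75.95166778564453) 1924
scene rim ((0.5364826917648315, 0.2360851764678955), (0.18902374804019928, 0.18841321766376495), 75.78143310546875) 1550
```

View pics/cS.png

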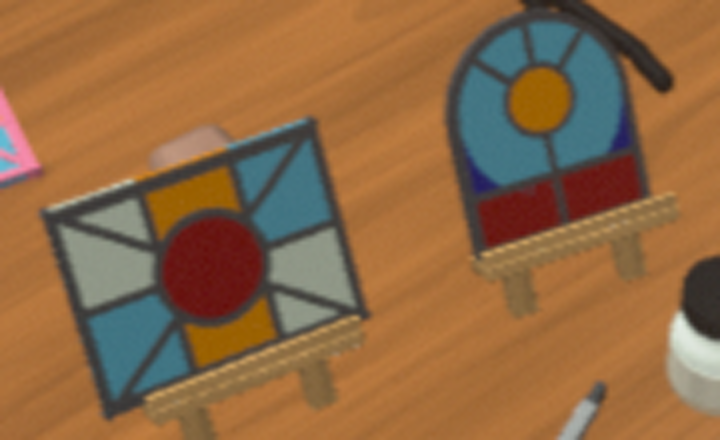

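View pics/cR.png

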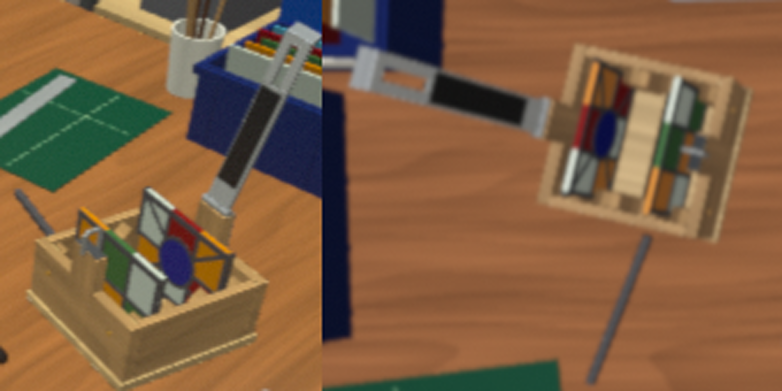

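The crops confirm it: the panel leans on the easel at crop (210,265) with a grey lead border and a red disc. In the rack view the middle groove is empty, packed_a is green, packed_b is blue, and the staple is at the -y end. Next come the rack and hasp measurements and a planner helper.

```bash
cat >> h.py <<'E'
RC=np.array([.536,.2355]);RY=np.radians(-14.1)
def rackR(): return R.from_euler('z',RY).as_matrix()
def w(p): return rackR()@np.array(p)+np.r_[RC,0]
def rk(p): return (np.array(p)-np.r_[RC,0])@rackR()
def plan(p,M=None,n=None):
    s=bot.get_state();A=q2R(s['eef_rot']);M=A if M is None else M
    d=A.T@(np.array(p)-s['tcp_pos'])/.05; rv=R.from_matrix(A.T@M).as_rotvec()/(2*np.pi)
    print('total dp',d.round(2),'ang',rv.round(4),'| rows>=',round(max(abs(d).max(),np.linalg.norm(d)*.8,np.linalg.norm(rv)/.0297),1))
    N=n or int(np.ceil(max(np.linalg.norm(d)*.8,abs(d).max(),np.linalg.norm(rv)/.0295)))
    if N>1 and np.linalg.norm(rv)>.002: # straight line with turning, per row in the then tool axes
        out=[]
        for k in range(N):
            Rk=R.from_rotvec(rv*2*np.pi*k/N).as_matrix();out.append((Rk.T@d/N).round(2).tolist())
        print(N,'rows, ang each',(rv/N).round(4).tolist(),'dp:',out)
    else: print(N,'rows each',(d/N).round(3))
def st():
    s=bot.get_state();print('t',round(s['time'],2),'tcp',s['tcp_pos'].round(4) if hasattr(s['tcp_pos'],'round') else s['tcp_pos'],'q',np.round(s['qpos'],2),'F',np.round(s['wrist_force'],1),'open',round(s['opening']*94,1),'g',round(s['grasp_force'],1))
    print(q2R(s['eef_rot']).round(3).tolist())
m_=np.array([.8449,-.1958,.4979]);m_/=np.linalg.norm(m_);ya_=np.cross([0,0,1],m_);ya_/=np.linalg.norm(ya_);za_=np.cross(m_,ya_)
PC=np.array([.49275,-.29192,.09555])+.002*ya_-.0009*za_-.004*m_  # panel centre
PT=PC+.0575*za_;PO=PC-.0575*za_
# tool for grasp: z=-za_, y=+m_ , x = y cross z
GM=np.c_[np.cross(m_,-za_),m_,-za_]
E
python3 - <<'E'
from h import *
print('top',PT,'orig',PO,'R',GM.round(3).tolist())
for n in('top','scene'):
    Q=(np.load(f'rack_{n}.npy')-np.r_[RC,0])@rackR()
    for lo,hi in((-60,-30),(30,60)):
        g=(Q[:,2]>.09)&(Q[:,2]<.14)&(abs(Q[:,0])<.085)&(Q[:,1]>lo/1e3)&(Q[:,1]<hi/1e3)
        print(n,lo,'n',g.sum(),'x',np.percentile(Q[g,0],[1,99]).round(4),'y',np.percentile(Q[g,1],[2,50,98]).round(4),'yslope',np.polyfit(Q[g,0],Q[g,1],1)[0].round(4),'z',np.percentile(Q[g,2],98).round(4))
    g=(Q[:,2]>.16)&(Q[:,1]>.06)&(abs(Q[:,0])<.05)
    H=Q[g];print('hasp n',g.sum(),'x',H[:,0].mean(),'ang',np.arctan2(H[:,2]-.134,-(H[:,1]-.085))[np.hypot(H[:,2]-.134,H[:,1]-.085)>.1].mean(),'maxz',H[:,2].max(),'maxy',H[:,1].max())
    g=(Q[:,2]>.082)&(Q[:,2]<.091);print('rim x',np.percentile(Q[g,0],[.5,99.5]),'y',np.percentile(Q[g,1],[.5,99.5]))
    g=(Q[:,2]>.135)&(Q[:,2]<.165)&(Q[:,1]<-.05);print('staple',g.sum(),Q[g].mean(0) if g.any() else '')
E
python3 -m crank '[{"dp":[0,-0.6,-0.8],"angular":[0,0,0]},{"dp":[0,-0.6,-0.8],"angular":[0,0,0]},{"dp":[0,-0.8,-0.8],"angular":[0,0,0]},{"dp":[0,-0.8,-0.6],"angular":[0,0,0]},{"dp":[-0.6,-0.6,0],"angular":[0,0,0.01]}]' 60
python3 -m crank '[{"dp":[-1,0,0],"angular":[0,0,0.0165]},{"dp":[-1,0,0],"angular":[0,0,0.0165]},{"dp":[-1,0,0],"angular":[0,0,0.0165]},{"dp":[-1,0,0],"angular":[0,0,0.0165]},{"dp":[-1,0,0],"angular":[0,0,0.0165]}]'
python3 -c "from h import *;st();plan(PT-.13*GM[:,2],GM)"
```

```text
top [ 0.46236985 -0.2828266   0.14264476] orig [ 0.51814736 -0.29575267  0.04291119] R [[0.226, 0.845, 0.485], [0.974, -0.196, -0.112], [0.0, 0.498, -0.867]]
top -60 n 471 x [-0.0738  0.0738] y [-0.0505 -0.0484 -0.0419] yslope 0.0021 z 0.1298
top 30 n 568 x [-0.0741  0.074 ] y [0.039  0.0413 0.0481] yslope 0.0032 z 0.1296
hasp n 1196 x -0.0003378285227338052 ang 1.8704993367688088 maxz 0.330204720968972 maxy 0.1568949053324214
rim x [-0.09166773  0.09170365] y [-0.09321166  0.09077215]
staple 30 [-0.0008611  -0.08794129  0.15165201]
scene -60 n 577 x [-0.0749  0.0768] y [-0.0501 -0.0468 -0.04  ] yslope 0.0082 z 0.1318
scene 30 n 680 x [-0.0756  0.0754] y [0.0391 0.0429 0.0497] yslope 0.0087 z 0.132
hasp n 943 x 0.0014260243506727165 ang 1.871876215223239 maxz 0.3326298244044617 maxy 0.16038961931896237
rim x [-0.09205099  0.09336457] y [-0.09271981  0.09194554]
staple 67 [ 0.00280578 -0.08558391  0.14516297]
time: 0.72
tcp_pos: [0.1881, 0.4689, 0.3576]
eef_rot: [-0.0, 0.192, 0.981, 0.002]
wrist_force: [0.7, -0.1, 0.3]
opening: 0.636
grasp_force: 0.0
time: 1.35
tcp_pos: [0.3955, 0.3291, 0.3552]
eef_rot: [-0.0, 0.439, 0.898, -0.0]
wrist_force: [0.4, 0.9, -0.0]
opening: 0.634
grasp_force: 0.0
t 1.35 tcp [0.3955 0.3291 0.3552] q [-1.14  0.04  0.34  1.77 -0.01  1.33 -0.14] F [ 0.4  0.9 -0. ] open 59.6 g 0.0
[[-0.614, 0.789, -0.0], [0.789, 0.614, -0.0], [-0.0, -0.0, -1.0]]
total dp [-9.47 -7.27  2.  ] ang [-0.0774 -0.0368  0.1382] | rows>= 9.7
10 rows, ang each [-0.0077, -0.0037, 0.0138] dp: [[-0.95, -0.73, 0.2], [-1.0, -0.65, 0.19], [-1.05, -0.57, 0.18], [-1.09, -0.49, 0.18], [-1.13, -0.4, 0.19], [-1.15, -0.31, 0.2], [-1.17, -0.22, 0.21], [-1.18, -0.13, 0.23], [-1.18, -0.04, 0.25], [-1.18, 0.05, 0.28]]
```

```bash
sed -i 's/^RC=.*/RC=np.array([.5357,.2342]);RY=np.radians(-13.9)/' h.py
python3 -m crank '[{"dp":[-1,0,0],"angular":[0,0,0.0165]},{"dp":[-1,0,0],"angular":[0,0,0.0165]},{"dp":[-1,0,0],"angular":[0,0,0.0165]},{"dp":[-1,0,0],"angular":[0,0,0.0165]},{"dp":[-1,0,0],"angular":[0,0,0.0165]}]' >/dev/null
python3 -m crank '[{"dp":[-1,0,0],"angular":[0,0,0.0165]},{"dp":[-1,0,0],"angular":[0,0,0.0165]},{"dp":[-1,0,0],"angular":[0,0,0.0165]},{"dp":[-1,0,0],"angular":[0,0,0.0165]},{"dp":[-1,0,0],"angular":[0,0,0.01]}]'
python3 -c "from h import *;st();plan(PT-.10*GM[:,2],GM)"
```

```text
time: 2.6
tcp_pos: [0.488, -0.14, 0.3553]
eef_rot: [-0.0, 0.815, 0.58, -0.0]
wrist_force: [0.2, -0.3, -0.2]
opening: 0.636
grasp_force: 0.0
t 2.6 tcp [ 0.488  -0.14    0.3553] q [-0.64  0.01  0.82  1.8  -0.01  1.33 -0.15] F [ 0.2 -0.3 -0.2] open 59.8 g 0.0
[[0.328, 0.945, -0.0], [0.945, -0.328, -0.0], [-0.0, -0.0, -1.0]]
total dp [-2.97 -0.54  2.52] ang [-0.0829  0.0044 -0.0165] | rows>= 3.1
4 rows, ang each [-0.0207, 0.0011, -0.0041] dp: [[-0.74, -0.13, 0.63], [-0.74, -0.23, 0.6], [-0.74, -0.33, 0.56], [-0.73, -0.42, 0.51]]
```

```bash
python3 -m crank '[{"dp":[-0.74,-0.13,0.63],"angular":[-0.0207,0.0011,-0.0041]},{"dp":[-0.74,-0.23,0.6],"angular":[-0.0207,0.0011,-0.0041]},{"dp":[-0.74,-0.33,0.56],"angular":[-0.0207,0.0011,-0.0041]},{"dp":[-0.73,-0.42,0.51],"angular":[-0.0207,0.0011,-0.0041]},{"dp":[0,0,0],"angular":[0,0,0]}]'
python3 - <<'E'
from h import *
st();plan(PT-.06*GM[:,2],GM);plan(PT+.036*GM[:,2],GM)
im,P,k=cap('wrist');save('w1.png',im)
np.savez('w1',im=im,P=P,**k)
E
```

```text
time: 3.22
tcp_pos: [0.411, -0.27, 0.2258]
eef_rot: [0.2, 0.757, 0.601, 0.161]
wrist_force: [0.9, -0.9, 1.4]
opening: 0.634
grasp_force: 0.0
t 3.23 tcp [ 0.411  -0.27    0.2258] q [-0.51 -0.42  0.88  2.38  0.43  0.55 -0.13] F [ 0.9 -0.9  1.4] open 59.6 g 0.0
[[0.226, 0.845, 0.484], [0.974, -0.198, -0.109], [0.004, 0.496, -0.868]]
total dp [-0.02  0.09  0.77] ang [-0.0003 -0.0005 -0.0004] | rows>= 0.8
1 rows each [-0.02   0.092  0.769]
total dp [-0.03  0.1   2.69] ang [-0.0003 -0.0005 -0.0004] | rows>= 2.7
3 rows each [-0.009  0.032  0.896]
```

View pics/w1.png

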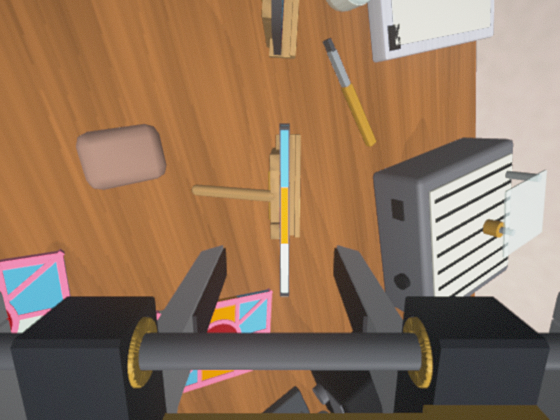

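The wrist view shows the panel's upper edge on, at column 285 over rows 125–294, between the fingers (tips at about (222,250) and (340,250)). I'll check the tool-frame offset with depth.

Run:
```python
from h import *
D=np.load('w1.npz');s=bot.get_state();A=q2R(s['eef_rot'])
Q=(D['P'][115:305,275:295]-s['tcp_pos'])@A
z=Q[...,2];zm=np.nanpercentile(z[60:150,5:15],5);print('top edge z',zm)
g=abs(z-zm)<.012;E=Q[g];print(len(E),'x',np.percentile(E[:,0],[1,99]),'y',np.percentile(E[:,1],[2,50,98]),'z',np.median(E[:,2]),'slope',np.polyfit(E[:,0],E[:,1],1)[0])
```

```text
top edge z 0.10202593382947078
1619 x [-0.07539574  0.07330647] y [-0.00323018  0.0003272   0.00400188] z 0.10311609975772101 slope -0.0008146257864959937
```

```bash
python3 -m crank '[{"dp":[-0.02,0.03,0.7],"angular":[0,0,0]},{"dp":[0,0,0.8],"angular":[0,0,0]},{"dp":[0,0,0.75],"angular":[0,0,0]},{"dp":[0,0,0.5],"angular":[0,0,0]},{"dp":[0,0,0],"angular":[0,0,0]}]'
python3 -m crank '[{"dp":[0,0,0],"angular":[0,0,0]},{"dp":[0,0,0],"angular":[0,0,0]},{"dp":[0,0,0],"angular":[0,0,0]},{"dp":[0,0,0],"angular":[0,0,0]},{"dp":[0,0,0],"angular":[0,0,0]}]' 0
python3 -c "from h import *;st();plan(PT+.036*GM[:,2],GM)"
```

```text
time: 3.9
tcp_pos: [0.4576, -0.2724, 0.1505]
eef_rot: [0.194, 0.755, 0.606, 0.162]
wrist_force: [0.1, 0.9, 0.4]
opening: 0.636
grasp_force: 0.0
time: 4.53
tcp_pos: [0.4554, -0.2742, 0.1497]
eef_rot: [0.194, 0.756, 0.604, 0.16]
wrist_force: [0.6, -0.8, 0.4]
opening: 0.144
grasp_force: 0.0
t 4.53 tcp [ 0.4554 -0.2742  0.1497] q [-1.03 -0.48  1.37  2.4   0.9   0.47 -0.53] F [ 0.6 -0.8  0.4] open 13.6 g 0.0
[[0.218, 0.851, 0.477], [0.976, -0.194, -0.101], [0.007, 0.487, -0.873]]
total dp [-0.15  0.09  0.93] ang [-0.0019 -0.0016  0.0005] | rows>= 0.9
1 rows each [-0.146  0.092  0.928]
```

The arm ran into a joint limit (q3 = 1.37, elbow swung out) before it reached the panel, and nothing was touched. I'll back out and re-posture: sweep back close in, where q1 and q3 share the turn, then forward extended, where q1 dominates.

```bash
python3 -m crank '[{"dp":[0,0,-0.9],"angular":[0,0,0]},{"dp":[0,0,-0.9],"angular":[0,0,0]},{"dp":[0.73,0.42,-0.8],"angular":[0.0207,-0.0011,0.0041]},{"dp":[0.73,0.33,-0.8],"angular":[0.0207,-0.0011,0.0041]},{"dp":[0.74,0.23,-0.6],"angular":[0.0207,-0.0011,0.0041]}]' 60
python3 -c "from h import *;st()"
python3 -m crank '[{"dp":[0.74,0.13,-0.6],"angular":[0.0207,-0.0011,0.0041]},{"dp":[1,0,0],"angular":[0,0,-0.0165]},{"dp":[1,0,0],"angular":[0,0,-0.0165]},{"dp":[1,0,0],"angular":[0,0,-0.0165]},{"dp":[1,0,0],"angular":[0,0,-0.0165]}]'
python3 -c "from h import *;st()"
```

```text
time: 5.15
tcp_pos: [0.453, -0.1634, 0.3343]
eef_rot: [0.043, 0.805, 0.591, 0.04]
wrist_force: [-0.2, -2.3, -0.8]
opening: 0.623
grasp_force: 0.0
t 5.15 tcp [ 0.453  -0.1634  0.3343] q [-0.88 -0.26  0.94  1.97  0.24  1.22 -0.32] F [-0.2 -2.3 -0.8] open 58.5 g 0.0
[[0.299, 0.947, 0.115], [0.954, -0.298, -0.022], [0.014, 0.117, -0.993]]
time: 5.78
tcp_pos: [0.5006, 0.0671, 0.3642]
eef_rot: [-0.006, 0.675, 0.738, 0.0]
wrist_force: [-0.6, -0.1, 0.4]
opening: 0.639
grasp_force: 0.0
t 5.78 tcp [0.5006 0.0671 0.3642] q [-1.14  0.    0.92  1.79 -0.01  1.35 -0.13] F [-0.6 -0.1  0.4] open 60.0 g 0.0
[[-0.09, 0.996, -0.009], [0.996, 0.09, 0.009], [0.009, -0.008, -1.0]]
```

```bash
for i in 1; do python3 -m crank '[{"dp":[1,0,0],"angular":[0,0,-0.0165]},{"dp":[1,0,0],"angular":[0,0,-0.0165]},{"dp":[1,0,0],"angular":[0,0,-0.0165]},{"dp":[1,0,0],"angular":[0,0,-0.0165]},{"dp":[1,0,0],"angular":[0,0,-0.0165]}]' >/dev/null
python3 -m crank '[{"dp":[1,0,0],"angular":[0,0,-0.0165]},{"dp":[1,0,0],"angular":[0,0,-0.0165]},{"dp":[1,0,0],"angular":[0,0,-0.0165]},{"dp":[1,0,0],"angular":[0,0,-0.0165]},{"dp":[1,0,0],"angular":[0,0,-0.0165]}]' >/dev/null
python3 -c "from h import *;st()"
python3 -m crank '[{"dp":[0.3,0.95,0],"angular":[0,0,0]},{"dp":[0.3,0.95,0],"angular":[0,0,0]},{"dp":[0,1,0],"angular":[0,0,0]},{"dp":[0,1,0],"angular":[0,0,0]},{"dp":[0,1,0],"angular":[0,0,0]}]'
python3 -c "from h import *;st()"
python3 -m crank '[{"dp":[0,1,0],"angular":[0,0,0]},{"dp":[-1,0.7,0],"angular":[0,0,0.009]},{"dp":[-1,0,0],"angular":[0,0,0.01]},{"dp":[-1,0,0],"angular":[0,0,0.01]},{"dp":[-1,0,0],"angular":[0,0,0.01]}]'
python3 -c "from h import *;st()"; done
```

```text
t 7.03 tcp [0.2479 0.4731 0.3699] q [-1.63  0.07  0.46  1.72 -0.04  1.36 -0.03] F [-0.6  0.  -0.1] open 60.2 g 0.0
[[-0.903, 0.429, -0.009], [0.429, 0.903, 0.009], [0.012, 0.004, -1.0]]
time: 7.65
tcp_pos: [0.3287, 0.7076, 0.3709]
eef_rot: [-0.005, 0.221, 0.975, 0.003]
wrist_force: [0.1, -0.3, 0.6]
opening: 0.638
grasp_force: 0.0
t 7.65 tcp [0.3287 0.7076 0.3709] q [-1.47  0.57  0.47  1.11 -0.26  1.52  0.07] F [ 0.1 -0.3  0.6] open 60.0 g 0.0
[[-0.902, 0.432, -0.009], [0.432, 0.902, 0.009], [0.012, 0.004, -1.0]]
time: 8.28
tcp_pos: [0.538, 0.6798, 0.3683]
eef_rot: [-0.006, 0.34, 0.94, 0.002]
wrist_force: [0.6, 0.2, 0.0]
opening: 0.638
grasp_force: 0.0
t 8.28 tcp [0.538  0.6798 0.3683] q [-1.16  0.77  0.51  0.78 -0.36  1.65  0.06] F [0.6 0.2 0. ] open 60.0 g 0.0
[[-0.768, 0.64, -0.01], [0.64, 0.769, 0.008], [0.013, 0.0, -1.0]]
```

```bash
python3 -m crank '[{"dp":[0.5,-1,0],"angular":[0,0,-0.006]},{"dp":[0.5,-1,0],"angular":[0,0,-0.006]},{"dp":[0.5,-1,0],"angular":[0,0,-0.006]},{"dp":[0.5,-1,0],"angular":[0,0,-0.007]},{"dp":[0.6,-1,0],"angular":[0,0,-0.009]}]' >/dev/null
python3 -c "from h import *;st()"
python3 -m crank '[{"dp":[0.6,-1,0],"angular":[0,0,-0.011]},{"dp":[0.6,-1,0],"angular":[0,0,-0.012]},{"dp":[1,-0.3,0],"angular":[0,0,-0.0165]},{"dp":[1,0,0],"angular":[0,0,-0.0165]},{"dp":[1,0,0],"angular":[0,0,-0.0165]}]' >/dev/null
python3 -c "from h import *;st()"
python3 -m crank '[{"dp":[1,0,0],"angular":[0,0,-0.0165]},{"dp":[1,0,0],"angular":[0,0,-0.0165]},{"dp":[1,0,0],"angular":[0,0,-0.0165]},{"dp":[1,0,0],"angular":[0,0,-0.0165]},{"dp":[1,0,0],"angular":[0,0,-0.0165]}]' >/dev/null
python3 -c "from h import *;st()"
```

```text
t 8.9 tcp [0.2845 0.5505 0.3701] q [-1.59  0.25  0.5   1.54 -0.13  1.38  0.02] F [-0.3  0.3  0.4] open 59.9 g 0.0
[[-0.888, 0.459, -0.009], [0.459, 0.889, 0.009], [0.012, 0.004, -1.0]]
t 9.53 tcp [0.0369 0.5071 0.3724] q [-1.88  0.02  0.27  1.76 -0.01  1.36 -0.06] F [0.1 1.4 0.4] open 60.1 g 0.0
[[-1.0, 0.02, -0.009], [0.02, 1.0, 0.009], [0.009, 0.009, -1.0]]
t 10.15 tcp [-0.206   0.4611  0.3737] q [-2.14  0.02  0.02  1.75 -0.    1.36 -0.05] F [ 0.5  0.3 -0.2] open 60.0 g 0.0
[[-0.878, -0.478, -0.008], [-0.478, 0.878, 0.009], [0.003, 0.011, -1.0]]
```

```bash
python3 -m crank '[{"dp":[0,1,0],"angular":[0,0,0]},{"dp":[-0.3,1,0],"angular":[0,0,0.003]},{"dp":[-0.5,1,0],"angular":[0,0,0.006]},{"dp":[-0.5,1,0],"angular":[0,0,0.006]},{"dp":[-0.5,1,0],"angular":[0,0,0.006]}]' >/dev/null
python3 -m crank '[{"dp":[-0.7,1,0],"angular":[0,0,0.008]},{"dp":[-1,0.5,0],"angular":[0,0,0.0095]},{"dp":[-1,0,0],"angular":[0,0,0.01]},{"dp":[-1,0,0],"angular":[0,0,0.01]},{"dp":[-1,0,0],"angular":[0,0,0.01]}]' >/dev/null
python3 -c "from h import *;st()"
python3 -m crank '[{"dp":[-1,0,0],"angular":[0,0,0.01]},{"dp":[-1,0,0],"angular":[0,0,0.01]},{"dp":[-1,0,0],"angular":[0,0,0.01]},{"dp":[-1,0,0],"angular":[0,0,0.01]},{"dp":[-1,0,0],"angular":[0,0,0.01]}]' >/dev/null
python3 -m crank '[{"dp":[-1,0,0],"angular":[0,0,0.01]},{"dp":[-1,0,0],"angular":[0,0,0.01]},{"dp":[-1,0,0],"angular":[0,0,0.01]},{"dp":[-1,0,0],"angular":[0,0,0.01]},{"dp":[-1,0,0],"angular":[0,0,0.01]}]' >/dev/null
python3 -c "from h import *;st()"
```

```text
t 11.4 tcp [-0.031   0.8514  0.3748] q [-1.77  0.7   0.21  0.83 -0.14  1.62  0.02] F [-0.6  0.3  0.8] open 60.4 g 0.0
[[-0.998, -0.063, -0.009], [-0.063, 0.998, 0.008], [0.008, 0.008, -1.0]]
t 12.65 tcp [0.449  0.744  0.3699] q [-1.23  0.76  0.35  0.76 -0.25  1.65  0.01] F [ 0.1  0.2 -0.1] open 59.8 g 0.0
[[-0.844, 0.536, -0.009], [0.536, 0.844, 0.008], [0.012, 0.002, -1.0]]
```

The reach problem comes from the elbow posture, so I'll fit a simple kinematic model to the logged states to plan properly.

```bash
cat > kin.py <<'E'
import numpy as np
from scipy.spatial.transform import Rotation as R
from scipy.optimize import least_squares
L=[([.3955,.3291,.3552],[-1.14,.04,.34,1.77,-.01,1.33,-.14],[[-.614,.789,0],[.789,.614,0],[0,0,-1]]),
([.411,-.27,.2258],[-.51,-.42,.88,2.38,.43,.55,-.13],[[.226,.845,.484],[.974,-.198,-.109],[.004,.496,-.868]]),
([.4554,-.2742,.1497],[-1.03,-.48,1.37,2.4,.9,.47,-.53],[[.218,.851,.477],[.976,-.194,-.101],[.007,.487,-.873]]),
([.3287,.7076,.3709],[-1.47,.57,.47,1.11,-.26,1.52,.07],[[-.902,.432,-.009],[.432,.902,.009],[.012,.004,-1]]),
([.538,.6798,.3683],[-1.16,.77,.51,.78,-.36,1.65,.06],[[-.768,.64,-.01],[.64,.769,.008],[.013,0,-1]]),
([-.206,.4611,.3737],[-2.14,.02,.02,1.75,0,1.36,-.05],[[-.878,-.478,-.008],[-.478,.878,.009],[.003,.011,-1]]),
([-.031,.8514,.3748],[-1.77,.7,.21,.83,-.14,1.62,.02],[[-.998,-.063,-.009],[-.063,.998,.008],[.008,.008,-1]]),
([.449,.744,.3699],[-1.23,.76,.35,.76,-.25,1.65,.01],[[-.844,.536,-.009],[.536,.844,.008],[.012,.002,-1]]),
([.215,.64,.205],[-1.395,.426,.074,1.606,-.034,1.111,-.067],[[-.948,.319,0],[.319,.948,0],[0,0,-1]])]
def E(a,t): return R.from_euler(a,t).as_matrix()
def fk(q,p):
    h,l1,l2,l3,c1,c7,o1,o2=p[:8];s=p[8:]
    A=E('z',s[0]*q[0]+c1);x=np.array([0,0,h])
    A=A@E('y',q[1]);x=x+A@[0,o1,l1]
    A=A@E('z',s[1]*q[2])@E('y',q[3]);x=x+A@[0,o2,l2]
    A=A@E('z',s[2]*q[4])@E('y',q[5])@E('z',s[3]*q[6]+c7);return x+A@[0,0,l3],A
def fit():
    import itertools
    best=None
    for s in itertools.product([1,-1],repeat=4):
      for c7 in (1.57,-1.57):
       for c1 in(0,3.14):
        f=lambda p:np.concatenate([np.r_[(fk(q,np.r_[p,s])[0]-t),.3*(fk(q,np.r_[p,s])[1]-np.array(M)).ravel()] for t,q,M in L])
        r=least_squares(f,[.344,.52,.52,.384,c1,c7,0,0],max_nfev=30)
        if best is None or r.cost<best[0]:best=(r.cost,np.r_[r.x,s],f(r.x))
    return best
if __name__=='__main__':
    c,p,res=fit();print(c,p.round(4).tolist(),res.reshape(9,-1)[:,:3].round(3).tolist());np.save('kin',p)
E
python3 kin.py
```

```text
7.823538989895358e-05 [0.2852, 0.5542, 0.4936, 0.3657, 0.0025, 1.5714, -0.03, -0.0354, -1.0, -1.0, -1.0, -1.0] [[0.003, -0.002, 0.003], [0.002, 0.004, -0.001], [-0.001, -0.001, -0.001], [-0.001, -0.001, -0.004], [0.003, -0.001, 0.002], [-0.0, -0.001, 0.002], [-0.001, -0.001, -0.001], [-0.0, 0.001, -0.001], [0.0, -0.0, 0.001]]
```

```bash
cat > sim.py <<'E'
from kin import *
p=np.load('kin.npy');lo=np.array([-2.85,-.5,-1.23,.21,-1.02,.16,-2.73]);hi=np.array([2.85,2.14,1.37,2.46,4.16,2.05,2.73])
def err(q,x,A):
    a,B=fk(q,p);return np.r_[x-a,.3*R.from_matrix(A@B.T).as_rotvec()]
def J(q,x,A):
    e=err(q,x,A);return np.array([(err(q+1e-5*np.eye(7)[i],x,A)-e)/-1e-5 for i in range(7)]).T
def go(q,x,A,n=None):
    x0,B=fk(q,p);rv=R.from_matrix(B.T@A).as_rotvec()
    n=n or int(max(np.linalg.norm(x-x0)/.01,np.linalg.norm(rv)/.03,1))
    for k in range(1,n+1):
        xt=x0+(x-x0)*k/n;At=B@R.from_rotvec(rv*k/n).as_matrix()
        for _ in range(3):
            q=np.clip(q+np.linalg.lstsq(J(q,xt,At),err(q,xt,At),rcond=.01)[0],lo,hi)
    return q
def arc(q,deg,n):
    for k in range(n):
        x,A=fk(q,p);T=E('z',np.radians(deg/n));q=go(q,T@x,T@A,2)
    return q
def show(s,q,x=None,A=None):
    print(s,q.round(2),'' if x is None else 'err mm %.1f rad*.3 %.4f'%(1e3*np.linalg.norm(err(q,x,A)[:3]),np.linalg.norm(err(q,x,A)[3:])))
E
python3 - <<'E'
from sim import *
from h import PT,GM
show('check (-1.23 .76 .35 .76 -.25 1.65)',arc(np.array([-1.77,.7,.21,.83,-.14,1.62,.02]),-33,10))
q0=np.array([-1.23,.76,.35,.76,-.25,1.65,.01])
G=PT+.036*GM[:,2]
for az in(-75,-90,-105):
    q=arc(q0,az,25);show(f'arc {az}',q)
    a=go(q,PT-.10*GM[:,2],GM);show(' above',a,PT-.10*GM[:,2],GM);a=go(a,G,GM);show(' grasp',a,G,GM)
    s=G-.14*GM[:,0]
    b=go(q,s+[0.05,0,.12],GM);show(' side-hi',b,s+[.05,0,.12],GM);b=go(b,s,GM);show(' side',b,s,GM);b=go(b,G,GM);show(' grasp',b,G,GM)
E
```

```text
check (-1.23 .76 .35 .76 -.25 1.65) [-1.25  0.71  0.35  0.84 -0.23  1.62  0.07] 
arc -75 [-0.01  0.79  0.61  0.77 -0.43  1.67  0.09] 
 above [-0.19 -0.27  0.67  2.36  0.07  0.48  0.22] err mm 0.0 rad*.3 0.0000
 grasp [ 0.14  0.18  0.41  2.37 -1.02  0.25  1.38] err mm 11.0 rad*.3 0.0363
 side-hi [ 0.24  0.17  0.57  2.05 -0.67  0.59  1.05] err mm 0.0 rad*.3 0.0000
 side [ 0.56  0.3   0.3   2.2  -1.02  0.42  1.56] err mm 10.0 rad*.3 0.0198
 grasp [ 0.36  0.18  0.18  2.35 -1.02  0.21  1.25] err mm 0.0 rad*.3 0.0000
arc -90 [ 0.23  0.8   0.66  0.77 -0.47  1.67  0.11] 
 above [-0.1  -0.24  0.59  2.36 -0.02  0.48  0.3 ] err mm 0.0 rad*.3 0.0000
 grasp [ 0.05  0.19  0.52  2.37 -1.02  0.27  1.42] err mm 16.2 rad*.3 0.0489
 side-hi [ 0.28  0.17  0.52  2.04 -0.65  0.59  1.03] err mm 0.0 rad*.3 0.0000
 side [ 0.57  0.3   0.28  2.2  -1.02  0.42  1.55] err mm 8.5 rad*.3 0.0170
 grasp [ 0.36  0.18  0.17  2.35 -1.01  0.2   1.25] err mm 0.0 rad*.3 0.0000
arc -105 [ 0.48  0.81  0.7   0.78 -0.5   1.68  0.12] 
 above [-0.01 -0.22  0.52  2.36 -0.08  0.47  0.36] err mm 0.0 rad*.3 0.0000
 grasp [ 0.11  0.19  0.45  2.37 -1.02  0.25  1.39] err mm 12.9 rad*.3 0.0412
 side-hi [ 0.31  0.17  0.48  2.04 -0.64  0.59  1.02] err mm 0.0 rad*.3 0.0000
 side [ 0.59  0.3   0.26  2.2  -1.02  0.41  1.54] err mm 6.9 rad*.3 0.0141
 grasp [ 0.37  0.18  0.16  2.35 -1.01  0.2   1.24] err mm 0.0 rad*.3 0.0000
```

```bash
cat > s2.py <<'E'
from sim import *
from h import PT,GM
rng=np.random.default_rng(1)
mar=lambda q:np.min(np.r_[q-lo,hi-q])
def best(x,A,n=60):
    out=[]
    for _ in range(n):
        q=rng.uniform(lo,hi);q[0]=rng.uniform(-1,1.5);q[2]=rng.uniform(-1,1)
        r=least_squares(lambda q:np.r_[100*err(q,x,A),.02*(q-(lo+hi)/2)/(hi-lo)],q,bounds=(lo,hi))
        if np.linalg.norm(err(r.x,x,A))<2e-3: out.append((mar(r.x),r.x))
    out.sort(key=lambda t:-t[0]);return out
for b in(-30,-15,0,15,30):
    M=GM@E('y',np.radians(b))
    for half in(0,1):
        N=M@E('z',np.pi*half)
        for nm,d in(('above',-.1),('grasp',.036)):
            # grasp point stays: 17 mm below the edge
            x=PT+.017*GM[:,2]+(d-.017)*N[:,2]
            o=best(x,N,25);print(b,half,nm,len(o),[ (round(m,2),q.round(2).tolist()) for m,q in o[:1]])
E
python3 s2.py
```

```text
-30 0 above 19 [(np.float64(0.05), [-0.13, -0.06, -0.06, 2.41, 1.0, 0.84, -1.28])]
-30 0 grasp 18 [(np.float64(0.07), [0.25, 0.25, -0.22, 2.39, 1.47, 0.67, -1.62])]
-30 1 above 13 [(np.float64(0.05), [-0.15, -0.06, -0.04, 2.41, 1.01, 0.84, 1.86])]
-30 1 grasp 14 [(np.float64(0.07), [0.23, 0.25, -0.2, 2.39, 1.47, 0.66, 1.52])]
-15 0 above 20 [(np.float64(0.04), [0.02, -0.21, 0.13, 2.42, 0.69, 0.53, -0.68])]
-15 0 grasp 19 [(np.float64(0.07), [0.49, 0.17, -0.24, 2.39, 1.4, 0.28, -1.34])]
-15 1 above 24 [(np.float64(0.03), [-0.21, -0.24, 0.32, 2.43, 0.76, 0.58, 2.39])]
-15 1 grasp 14 [(np.float64(0.07), [0.49, 0.17, -0.23, 2.39, 1.4, 0.28, 1.8])]
0 0 above 21 [(np.float64(0.12), [0.34, -0.16, 0.22, 2.34, -0.28, 0.48, 0.55])]
0 0 grasp 16 [(np.float64(0.0), [1.28, 0.27, -0.84, 2.3, 0.39, 0.16, -0.08])]
0 1 above 10 [(np.float64(0.13), [0.59, -0.14, -0.01, 2.33, -0.38, 0.48, -2.5])]
0 1 grasp 17 [(np.float64(0.01), [0.37, 0.18, 0.16, 2.35, -1.01, 0.2, -1.9])]
15 0 above 18 [(np.float64(0.25), [0.76, 0.04, 0.11, 2.21, -0.77, 0.79, 1.24])]
15 0 grasp 14 [(np.float64(0.0), [1.73, 0.57, -1.23, 2.19, 0.24, 0.36, 0.29])]
15 1 above 11 [(np.float64(0.25), [0.73, 0.04, 0.14, 2.21, -0.77, 0.79, -1.9])]
15 1 grasp 10 [(np.float64(0.0), [0.86, 0.28, -0.16, 2.24, -1.02, 0.5, -1.71])]
30 0 above 13 [(np.float64(0.19), [1.04, 0.27, -0.02, 2.03, -0.83, 1.09, 1.43])]
30 0 grasp 17 [(np.float64(0.21), [1.27, 0.46, -0.51, 2.09, -0.81, 0.72, 1.38])]
30 1 above 7 [(np.float64(0.15), [0.91, 0.27, 0.13, 2.04, -0.87, 1.11, -1.68])]
30 1 grasp 9 [(np.float64(0.0), [0.91, 0.41, -0.08, 2.12, -1.02, 0.84, -1.59])]
```

```bash
cat > s3.py <<'E'
from sim import *
from h import PT,GM,RC,RY
q0=np.array([-1.23,.76,.35,.76,-.25,1.65,.01])
za=-GM[:,2]
for b in(15,22,30,38):
  for az in(-80,-105):
    N=GM@E('y',np.radians(b));gp=PT-.017*za; G=gp+.019*N[:,2]
    q=arc(q0,az,25);print('b',b,'az',az)
    x=gp-.117*N[:,2];q=go(q,x,N);show(' above',q,x,N)
    q=go(q,G,N);show(' grasp',q,G,N)
    x=G+.08*za+[0,0,.05];q=go(q,x,N);show(' lift',q,x,N)
    x0=fk(q,p)[0]
    for sgn in(1,-1):
        yw=E('z',RY)@[0,sgn,0]
        U=np.c_[np.cross(yw,[0,0,-1]),yw,[0,0,-1]]@E('y',np.radians(b))
        Ym=np.array([np.cos(-.228),np.sin(-.228),0]);V=np.c_[np.cross(Ym,[0,0,-1]),Ym,[0,0,-1]]@E('y',np.radians(b))
        xr=np.r_[RC,.26]
        c=go(q,x0+[.08,0,.08],V);show('  upright',c,x0+[.08,0,.08],V)
        c=go(c,np.array([.55,0,.3]),V@E('z',-sgn*.6) if b==0 else E('z',sgn*.75)@V);
        c=go(c,xr,U);show(f'  rack{sgn}',c,xr,U)
        xr=np.r_[RC,.108]+.019*U[:,2];c=go(c,xr,U);show('  in',c,xr,U)
E
python3 s3.py
```

```text
b 15 az -80
 above [ 0.22  0.01  0.66  2.23 -0.78  0.81  1.26] err mm 0.0 rad*.3 0.0000
 grasp [ 0.47  0.28  0.28  2.26 -1.02  0.61  1.56] err mm 30.4 rad*.3 0.0434
 lift [ 0.42  0.01  0.35  2.22 -0.77  0.75  1.14] err mm 0.0 rad*.3 0.0000
  upright [ 0.28  0.27  0.32  1.64 -0.34  1.35  0.45] err mm 0.0 rad*.3 0.0000
  rack1 [-0.29  0.38 -0.18  1.58 -0.1   1.39  0.89] err mm 0.0 rad*.3 0.0000
  in [-0.29  0.54 -0.18  1.74 -0.08  1.08  0.92] err mm 0.0 rad*.3 0.0000
  upright [ 0.28  0.27  0.32  1.64 -0.34  1.35  0.45] err mm 0.0 rad*.3 0.0000
  rack-1 [-0.52  0.13 -0.15  1.91  0.27  0.96 -2.62] err mm 0.0 rad*.3 0.0000
  in [-0.61  0.33 -0.03  2.07  0.38  0.6  -2.73] err mm 0.0 rad*.3 0.0098
b 15 az -105
 above [ 0.35  0.02  0.53  2.23 -0.78  0.8   1.25] err mm 0.0 rad*.3 0.0000
 grasp [ 0.53  0.27  0.21  2.26 -1.02  0.59  1.54] err mm 25.8 rad*.3 0.0378
 lift [ 0.48  0.01  0.28  2.22 -0.77  0.75  1.14] err mm 0.0 rad*.3 0.0000
  upright [ 0.33  0.27  0.25  1.63 -0.32  1.35  0.43] err mm 0.0 rad*.3 0.0000
  rack1 [-0.24  0.39 -0.25  1.57 -0.08  1.39  0.87] err mm 0.0 rad*.3 0.0000
  
[... 3813 characters left out ...]
38 az -105
 above [ 0.78  0.41  0.36  1.95 -0.94  1.33  1.58] err mm 0.0 rad*.3 0.0000
 grasp [ 0.78  0.5   0.14  2.05 -1.02  1.07  1.65] err mm 17.3 rad*.3 0.0162
 lift [ 0.78  0.28  0.19  2.05 -0.94  1.21  1.45] err mm 0.0 rad*.3 0.0000
  upright [ 0.55  0.41  0.21  1.58 -0.64  1.56  0.67] err mm 0.0 rad*.3 0.0000
  rack1 [-0.16  0.62 -0.25  1.34 -0.24  1.73  0.95] err mm 0.0 rad*.3 0.0000
  in [-0.17  0.76 -0.25  1.49 -0.21  1.46  1.01] err mm 0.0 rad*.3 0.0000
  upright [ 0.55  0.41  0.21  1.58 -0.64  1.56  0.67] err mm 0.0 rad*.3 0.0000
  rack-1 [-0.02  0.12 -0.9   2.11  0.95  0.9  -2.73] err mm 0.1 rad*.3 0.1771
  in [-1.71  0.63  1.09  2.32  0.15  0.16 -2.73] err mm 10.0 rad*.3 0.0158
```

```bash
cat > s4.py <<'E'
from sim import *
from h import PT,GM
import sys
q0=np.array([-1.23,.76,.35,.76,-.25,1.65,.01]);za=-GM[:,2]
mar=lambda q:np.min(np.r_[q-lo,hi-q])
starts={a:arc(q0,a,12) for a in(-80,-100)}
print('neg b')
for b in(-40,-30,-22,-15,-8,0):
    N=GM@E('y',np.radians(b));gp=PT-.017*za;G=gp+.019*N[:,2]
    x=gp-.117*N[:,2];q=go(starts[-80],x,N);show(f'{b} above',q,x,N);q=go(q,G,N);show(' grasp',q,G,N)
rng=np.random.default_rng(int(sys.argv[1]));res=[]
import time;t=time.time()
while time.time()-t<200:
    b=rng.choice([-30,-20,-10,0,10,20,30]);az=rng.choice([-80,-100]);N=GM@E('y',np.radians(b));gp=PT-.017*za;G=gp+.019*N[:,2]
    V=N@R.from_rotvec(rng.uniform(-.8,.8,3)*[1,1,1.5]).as_matrix();xv=np.array([rng.uniform(.45,.7),rng.uniform(-.5,-.1),rng.uniform(.25,.42)])
    q=go(starts[az],xv,V,12)
    if np.linalg.norm(err(q,xv,V))>.003: continue
    x=gp-.117*N[:,2];a=go(q,x,N,10);m1=mar(a)
    if np.linalg.norm(err(a,x,N))>.003 or m1<.02: continue
    g=go(a,G,N,10)
    if np.linalg.norm(err(g,G,N))>.003: continue
    res.append((min(m1,mar(g)),b,az,xv.round(3).tolist(),R.from_matrix(N.T@V).as_rotvec().round(2).tolist(),a.round(2).tolist(),g.round(2).tolist()))
res.sort(key=lambda r:-r[0])
for r in res[:6]:print(r)
print(len(res))
E
python3 s4.py 0
```

```text
neg b
-40 above [-1.49  0.34  1.37  2.42  0.85  0.69 -1.26] err mm 2.9 rad*.3 0.0020
 grasp [-0.96  0.73  1.17  2.42  1.    0.16 -1.41] err mm 0.2 rad*.3 0.0002
-30 above [-0.97 -0.16  0.73  2.45  1.08  0.95 -1.33] err mm 0.0 rad*.3 0.0000
 grasp [-0.71  0.37  0.9   2.44  1.45  0.3  -1.66] err mm 0.0 rad*.3 0.0000
-22 above [-0.66 -0.25  0.56  2.45  1.01  0.81 -1.12] err mm 0.0 rad*.3 0.0000
 grasp [-0.52  0.24  0.77  2.45  1.48  0.23 -1.56] err mm 0.0 rad*.3 0.0000
-15 above [-0.43 -0.29  0.5   2.44  0.85  0.65 -0.83] err mm 0.0 rad*.3 0.0000
 grasp [-0.37  0.19  0.72  2.44  1.3   0.16 -1.26] err mm 22.0 rad*.3 0.0180
-8 above [-0.26 -0.29  0.52  2.41  0.54  0.52 -0.39] err mm 0.0 rad*.3 0.0000
 grasp [-0.03  0.16  0.46  2.4  -0.31  0.16  0.44] err mm 35.9 rad*.3 0.0295
0 above [-0.16 -0.26  0.64  2.36  0.04  0.48  0.25] err mm 0.0 rad*.3 0.0000
 grasp [ 0.04  0.19  0.53  2.37 -1.02  0.27  1.42] err mm 17.1 rad*.3 0.0507
(np.float64(0.09878656609708783), np.int64(-10), np.int64(-100), [0.555, -0.201, 0.335], [-0.54, 0.22, -0.72], [1.1, -0.18, -0.68, 2.36, -0.06, 0.39, 0.17], [1.0, 0
[... 343 characters left out ...]
6], [0.88, -0.15, -0.75, 2.38, 0.67, 0.5, -0.74], [0.89, 0.25, -0.75, 2.37, 1.49, 0.54, -1.45])
(np.float64(0.07290457579404253), np.int64(-30), np.int64(-100), [0.594, -0.286, 0.364], [-0.44, 0.44, -0.79], [0.35, -0.03, -0.52, 2.39, 1.0, 0.82, -1.27], [0.42, 0.27, -0.41, 2.38, 1.48, 0.71, -1.62])
(np.float64(0.06356583729917897), np.int64(-20), np.int64(-80), [0.558, -0.381, 0.416], [-0.2, 0.71, -0.36], [0.54, -0.15, -0.45, 2.4, 0.74, 0.54, -0.83], [0.58, 0.2, -0.41, 2.39, 1.47, 0.45, -1.47])
(np.float64(0.05652840739506715), np.int64(-30), np.int64(-100), [0.472, -0.231, 0.386], [-0.28, 0.4, 0.39], [0.03, -0.05, -0.22, 2.4, 1.0, 0.83, -1.28], [0.13, 0.25, -0.09, 2.4, 1.47, 0.63, -1.63])
69
```

```bash
cat > s5.py <<'E'
from sim import *
from h import PT,GM,RC,RY
q0=np.array([-1.23,.76,.35,.76,-.25,1.65,.01]);za=-GM[:,2]
mar=lambda q:round(float(np.min(np.r_[q-lo,hi-q])),2)
for b in(-30,-24):
 b_=np.radians(b);N=GM@E('y',b_);gp=PT-.017*za;G=gp+.019*N[:,2]
 for az in(-70,-85,-100):
  for wp,rv in(([.472,-.231,.386],[-.28,.4,.39]),([.50,-.26,.38],[-.4,.5,0]),([.594,-.286,.364],[-.44,.44,-.79])):
    print('b',b,az,wp)
    V=N@R.from_rotvec(rv).as_matrix();q=go(arc(q0,az,20),np.array(wp),V);s=[('wp',mar(q))]
    x=gp-.117*N[:,2];q=go(q,x,N);s.append(('above',mar(q),q.round(2).tolist()));q=go(q,G,N);s.append(('grasp',mar(q),q.round(2).tolist(),round(1e3*np.linalg.norm(err(q,G,N)),1)))
    x=G+.09*za;q=go(q,x,N);s.append(('lift',mar(q)))
    Ym=np.array([np.cos(-.228),np.sin(-.228),0]);V=np.c_[np.cross(Ym,[0,0,-1]),Ym,[0,0,-1]]@E('y',b_)
    x=x+[.06,.0,.12];q=go(q,x,V);s.append(('up',mar(q),round(1e3*np.linalg.norm(err(q,x,V)),1)))
    q=go(q,np.array([.52,-.02,.33]),E('z',.75)@V);s.append(('mid',mar(q)))
    yw=E('z',RY)@[0,1,0];U=np.c_[np.cross(yw,[0,0,-1]),yw,[0,0,-1]]@E('y',b_)
    x=np.r_[RC,.27]+.019*U[:,2];q=go(q,x,U);s.append(('rack',mar(q)));x=np.r_[RC,.108]+.019*U[:,2];q=go(q,x,U);s.append(('in',mar(q),q.round(2).tolist(),round(1e3*np.linalg.norm(err(q,x,U)),1)))
    print(*s,sep='\n  ')
E
python3 s5.py
```

```text
b -30 -70 [0.472, -0.231, 0.386]
('wp', 0.0)
  ('above', 0.04, [-0.25, -0.07, 0.06, 2.42, 1.01, 0.85, -1.29])
  ('grasp', 0.05, [-0.12, 0.25, 0.19, 2.41, 1.46, 0.56, -1.64], np.float64(0.0))
  ('lift', 0.02)
  ('up', 0.62, np.float64(0.0))
  ('mid', 0.48)
  ('rack', 0.4)
  ('in', 0.25, [-0.63, 0.32, -0.17, 2.21, 1.04, 0.59, -0.34], np.float64(0.0))
b -30 -70 [0.5, -0.26, 0.38]
('wp', 0.05)
  ('above', 0.07, [0.3, -0.04, -0.48, 2.39, 1.0, 0.82, -1.27])
  ('grasp', 0.08, [0.38, 0.26, -0.36, 2.38, 1.48, 0.7, -1.62], np.float64(0.0))
  ('lift', 0.05)
  ('up', 0.65, np.float64(0.0))
  ('mid', 0.51)
  ('rack', 0.41)
  ('in', 0.28, [-0.17, 0.4, -0.71, 2.18, 1.19, 0.77, -0.43], np.float64(0.0))
b -30 -70 [0.594, -0.286, 0.364]
('wp', 0.3)
  ('above', 0.07, [0.22, -0.04, -0.4, 2.39, 1.0, 0.83, -1.27])
  ('grasp', 0.07, [0.3, 0.26, -0.28, 2.39, 1.47, 0.68, -1.62], np.float64(0.0))
  ('lift', 0.05)
  ('up', 0.64, np.float64(0.0))
  ('mid', 0.5)
  ('rack', 0.43)
  ('in', 0.28, [-0.24, 0.38, -0.63, 2.18, 1.17, 0.74, -0.42], np.float64(0.0))
b -30 -85 [0.472, -0.231, 0.386]
('wp', 0.03)
  ('above'
[... 4460 characters left out ...]
4(0.0))
b -24 -100 [0.5, -0.26, 0.38]
('wp', 0.11)
  ('above', 0.09, [1.19, -0.15, -1.11, 2.37, 0.78, 0.54, -0.91])
  ('grasp', 0.1, [1.1, 0.38, -1.08, 2.36, 1.54, 0.79, -1.5], np.float64(0.0))
  ('lift', 0.06)
  ('up', 0.06, np.float64(0.0))
  ('mid', 0.0)
  ('rack', 0.0)
  ('in', 0.21, [0.12, 0.51, -1.02, 2.11, 1.14, 0.89, -0.3], np.float64(0.0))
b -24 -100 [0.594, -0.286, 0.364]
('wp', 0.36)
  ('above', 0.07, [0.69, -0.11, -0.69, 2.39, 0.86, 0.62, -1.01])
  ('grasp', 0.08, [0.71, 0.25, -0.62, 2.38, 1.5, 0.61, -1.53], np.float64(0.0))
  ('lift', 0.07)
  ('up', 0.57, np.float64(0.0))
  ('mid', 0.32)
  ('rack', 0.13)
  ('in', 0.3, [0.05, 0.47, -0.93, 2.12, 1.1, 0.84, -0.28], np.float64(0.0))
```

Chosen route: tilt the tool -30° in the panel's plane (the pads still lie flat on the panel faces), arc -70° extended, then go via a waypoint.

```bash
cat >> h.py <<'E'
NM=GM@R.from_euler('y',-np.pi/6).as_matrix();GP=PT+.017*GM[:,2]
WV=NM@R.from_rotvec([-.44,.44,-.79]).as_matrix()
E
python3 -m crank '[{"dp":[-1,0,0],"angular":[0,0,0.01]},{"dp":[-1,0,0],"angular":[0,0,0.01]},{"dp":[-1,0,0],"angular":[0,0,0.01]},{"dp":[-1,0,0],"angular":[0,0,0.01]},{"dp":[-1,0,0],"angular":[0,0,0.01]}]' >/dev/null
python3 -m crank '[{"dp":[-1,0,0],"angular":[0,0,0.01]},{"dp":[-1,0,0],"angular":[0,0,0.01]},{"dp":[-1,0,0],"angular":[0,0,0.01]},{"dp":[-1,0,0],"angular":[0,0,0.01]},{"dp":[-1,0,0],"angular":[0,0,0.01]}]' >/dev/null
python3 -m crank '[{"dp":[-1,0,0],"angular":[0,0,0.01]},{"dp":[-1,0,0],"angular":[0,0,0.01]},{"dp":[-1,0,0],"angular":[0,0,0.01]},{"dp":[-1,0,0],"angular":[0,0,0.01]},{"dp":[-1,0,0],"angular":[0,0,0.01]}]' >/dev/null
python3 -m crank '[{"dp":[-1,0,0],"angular":[0,0,0.01]},{"dp":[-1,0,0],"angular":[0,0,0.01]},{"dp":[-1,0,0],"angular":[0,0,0.01]},{"dp":[-1,0,0],"angular":[0,0,0.01]},{"dp":[-1,0,0],"angular":[0,0,0.01]}]' >/dev/null
python3 -c "from h import *;st();plan([.594,-.286,.364],WV)"
```

```text
t 15.15 tcp [ 0.8205 -0.1148  0.359 ] q [-0.21  0.71  0.62  0.95 -0.4   1.6   0.03] F [-0.3 -0.3  0.1] open 60.3 g 0.0
[[0.249, 0.969, -0.01], [0.969, -0.249, 0.01], [0.007, -0.012, -1.0]]
total dp [-4.44 -3.54 -0.09] ang [-0.1143 -0.0444 -0.1383] | rows>= 6.2
7 rows, ang each [-0.0163, -0.0063, -0.0198] dp: [[-0.63, -0.51, -0.01], [-0.57, -0.58, -0.04], [-0.5, -0.64, -0.09], [-0.42, -0.68, -0.13], [-0.34, -0.71, -0.19], [-0.26, -0.73, -0.25], [-0.18, -0.72, -0.32]]
```

```bash
python3 -m crank '[{"dp":[-0.63,-0.51,-0.01],"angular":[-0.0163,-0.0063,-0.0198]},{"dp":[-0.57,-0.58,-0.04],"angular":[-0.0163,-0.0063,-0.0198]},{"dp":[-0.5,-0.64,-0.09],"angular":[-0.0163,-0.0063,-0.0198]},{"dp":[-0.42,-0.68,-0.13],"angular":[-0.0163,-0.0063,-0.0198]},{"dp":[-0.34,-0.71,-0.19],"angular":[-0.0163,-0.0063,-0.0198]}]' >/dev/null
python3 -c "
from h import *;st();plan([.594,-.286,.364],WV)
from sim import *
q=np.array(bot.get_state()['qpos'])
for via in(0,1):
    c=go(q,np.array([.594,-.286,.364]),WV) if via else q
    x=GP-.117*NM[:,2];c=go(c,x,NM);show('above',c,x,NM);c=go(c,GP+.019*NM[:,2],NM);show('grasp',c,GP+.019*NM[:,2],NM)
plan(GP-.117*NM[:,2],NM,10)"
```

```text
t 15.78 tcp [ 0.6599 -0.2332  0.3637] q [-0.37  0.07  0.65  1.84 -0.04  0.72  0.67] F [ 0.5 -1.9  0.6] open 59.9 g 0.0
[[-0.292, 0.827, 0.481], [0.904, 0.403, -0.144], [-0.313, 0.393, -0.865]]
total dp [-0.57 -1.51 -0.49] ang [-0.033  -0.0132 -0.0399] | rows>= 1.8
2 rows, ang each [-0.0165, -0.0066, -0.02] dp: [[-0.29, -0.76, -0.24], [-0.2, -0.76, -0.31]]
above [-0.45 -0.08  0.25  2.43  1.02  0.87 -1.3 ] err mm 0.0 rad*.3 0.0000
grasp [-0.29  0.26  0.39  2.42  1.46  0.51 -1.64] err mm 0.0 rad*.3 0.0000
above [ 0.15 -0.04 -0.33  2.4   1.    0.83 -1.28] err mm 0.0 rad*.3 0.0000
grasp [ 0.24  0.25 -0.21  2.39  1.47  0.66 -1.62] err mm 0.0 rad*.3 0.0000
total dp [ 2.54 -4.75  0.34] ang [ 0.0247 -0.0756  0.0961] | rows>= 4.8
10 rows, ang each [0.0025, -0.0076, 0.0096] dp: [[0.25, -0.48, 0.03], [0.23, -0.49, 0.03], [0.2, -0.5, 0.03], [0.17, -0.51, 0.03], [0.14, -0.52, 0.03], [0.11, -0.53, 0.03], [0.08, -0.53, 0.03], [0.05, -0.54, 0.04], [0.02, -0.54, 0.05], [-0.01, -0.54, 0.05]]
```

```bash
python3 -m crank '[{"dp":[-0.29,-0.76,-0.24],"angular":[-0.0165,-0.0066,-0.02]},{"dp":[-0.2,-0.76,-0.31],"angular":[-0.0165,-0.0066,-0.02]},{"dp":[0,0,0],"angular":[0,0,0]},{"dp":[0,0,0],"angular":[0,0,0]},{"dp":[0,0,0],"angular":[0,0,0]}]' >/dev/null
python3 -c "
from h import *;st();plan(GP-.117*NM[:,2],NM,8)
from sim import *
q=np.array(bot.get_state()['qpos'])
c=q;x=GP-.117*NM[:,2];c=go(c,x,NM);show('above',c,x,NM);c=go(c,GP+.019*NM[:,2],NM);show('grasp',c,GP+.019*NM[:,2],NM)"
```

```text
t 16.4 tcp [ 0.605  -0.2775  0.3643] q [-0.34 -0.09  0.73  2.04 -0.19  0.5   1.16] F [-0.1 -0.2  0.1] open 59.6 g 0.0
[[-0.414, 0.651, 0.636], [0.786, 0.608, -0.11], [-0.458, 0.455, -0.764]]
total dp [ 3.73 -2.82 -0.03] ang [ 0.0632 -0.0718  0.1216] | rows>= 5.2
8 rows, ang each [0.0079, -0.009, 0.0152] dp: [[0.47, -0.35, -0.0], [0.43, -0.4, -0.01], [0.39, -0.44, -0.01], [0.35, -0.47, -0.01], [0.3, -0.5, -0.01], [0.25, -0.53, 0.01], [0.2, -0.55, 0.02], [0.15, -0.57, 0.04]]
above [ 0.01 -0.05 -0.19  2.4   1.    0.84 -1.28] err mm 0.0 rad*.3 0.0000
grasp [ 0.11  0.25 -0.07  2.4   1.47  0.63 -1.63] err mm 0.0 rad*.3 0.0000
```

```bash
python3 -m crank '[{"dp":[0.47,-0.35,0],"angular":[0.0079,-0.009,0.0152]},{"dp":[0.43,-0.4,-0.01],"angular":[0.0079,-0.009,0.0152]},{"dp":[0.39,-0.44,-0.01],"angular":[0.0079,-0.009,0.0152]},{"dp":[0.35,-0.47,-0.01],"angular":[0.0079,-0.009,0.0152]},{"dp":[0.3,-0.5,-0.01],"angular":[0.0079,-0.009,0.0152]}]' >/dev/null
python3 -c "
from h import *;st();plan(GP-.117*NM[:,2],NM,4)
from sim import *
q=np.array(bot.get_state()['qpos'])
c=q;x=GP-.117*NM[:,2];c=go(c,x,NM);show('above',c,x,NM);c=go(c,GP+.019*NM[:,2],NM);show('grasp',c,GP+.019*NM[:,2],NM)"
```

```text
t 17.02 tcp [ 0.5245 -0.257   0.2949] q [ 0.03 -0.14  0.14  2.26  0.67  0.46 -0.17] F [-0.2 -0.4  0.3] open 59.8 g 0.0
[[-0.046, 0.845, 0.533], [0.894, 0.272, -0.355], [-0.445, 0.46, -0.768]]
total dp [ 1.51 -2.03 -0.03] ang [ 0.032  -0.0409  0.0686] | rows>= 2.9
4 rows, ang each [0.008, -0.0102, 0.0171] dp: [[0.38, -0.51, -0.01], [0.32, -0.54, -0.0], [0.26, -0.58, 0.01], [0.2, -0.6, 0.02]]
above [ 0.   -0.05 -0.19  2.41  1.    0.84 -1.28] err mm 0.0 rad*.3 0.0000
grasp [ 0.11  0.25 -0.06  2.4   1.47  0.63 -1.63] err mm 0.0 rad*.3 0.0000
```

```bash
python3 -m crank '[{"dp":[0.38,-0.51,-0.01],"angular":[0.008,-0.0102,0.0171]},{"dp":[0.32,-0.54,0],"angular":[0.008,-0.0102,0.0171]},{"dp":[0.26,-0.58,0.01],"angular":[0.008,-0.0102,0.0171]},{"dp":[0.2,-0.6,0.02],"angular":[0.008,-0.0102,0.0171]},{"dp":[0,0,0],"angular":[0,0,0]}]' >/dev/null
python3 - <<'E'
from h import *
st();plan(GP-.117*NM[:,2],NM,1);plan(GP+.019*NM[:,2],NM,4)
im,P,k=cap('wrist');save('w2.png',im);np.savez('w2',im=im,P=P,**k)
# panel top edge & faces in panel frame axes
Q=P.reshape(-1,3);Q=Q[np.isfinite(Q).all(1)];B=np.c_[m_,ya_,za_];q=(Q-PT)@B
g=(abs(q[:,0])<.015)&(abs(q[:,1])<.09)&(abs(q[:,2])<.012);e=q[g]
print(len(e),'thick',np.percentile(e[:,0],[2,50,98]).round(4),'w',np.percentile(e[:,1],[1,99]).round(4),'z',np.percentile(e[:,2],[5,50,95]).round(4),'slope',np.polyfit(e[:,1],e[:,0],1)[0].round(4))
E
```

```text
t 17.65 tcp [ 0.4414 -0.2219  0.2219] q [ 0.04 -0.07 -0.18  2.4   0.99  0.78 -1.17] F [-0.2  0.   0.1] open 60.0 g 0.0
[[0.381, 0.863, 0.332], [0.815, -0.144, -0.561], [-0.436, 0.484, -0.759]]
total dp [ 0.09 -0.19 -0.01] ang [ 0.0021 -0.0051  0.0087] | rows>= 0.3
1 rows each [ 0.093 -0.192 -0.014]
total dp [ 0.01 -0.23  2.7 ] ang [ 0.0021 -0.0051  0.0087] | rows>= 2.7
4 rows, ang each [0.0005, -0.0013, 0.0022] dp: [[0.0, -0.06, 0.68], [0.01, -0.06, 0.68], [0.01, -0.05, 0.68], [0.02, -0.05, 0.68]]
1338 thick [-0.0052 -0.0013  0.0027] w [-0.0727  0.0753] z [-0.0051 -0.004  -0.0029] slope -0.0003
```

View pics/w2.png

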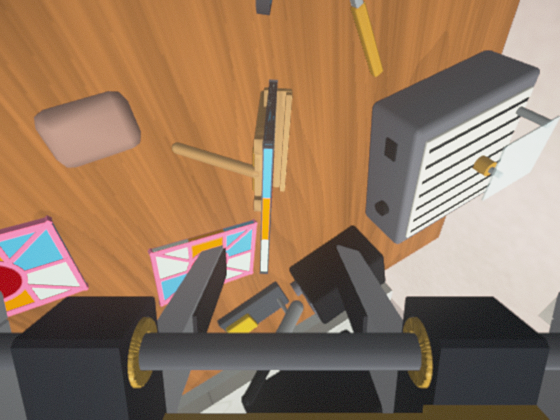

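The wrist view shows the panel edge at column 265 between the fingers, and depth agrees to within 1.3 mm across the thickness. I'll advance and close.

```bash
python3 -m crank '[{"dp":[0.09,-0.2,0],"angular":[0.0021,-0.0051,0.0087]},{"dp":[-0.02,-0.01,0.6],"angular":[0,0,0]},{"dp":[-0.01,0,0.7],"angular":[0,0,0]},{"dp":[-0.01,0,0.7],"angular":[0,0,0]},{"dp":[-0.01,0,0.5],"angular":[0,0,0]}]' 
python3 -c "
from h import *;st();plan(GP+.019*NM[:,2]-.0013*m_-.003*za_,NM,1)"
```

```text
time: 18.32
tcp_pos: [0.4721, -0.2948, 0.123]
eef_rot: [0.351, 0.772, 0.528, -0.04]
wrist_force: [0.1, 0.1, 0.3]
opening: 0.64
grasp_force: 0.0
t 18.32 tcp [ 0.4721 -0.2948  0.123 ] q [ 0.13  0.22 -0.09  2.4   1.43  0.63 -1.59] F [0.1 0.1 0.3] open 60.2 g 0.0
[[0.439, 0.844, 0.308], [0.787, -0.196, -0.584], [-0.433, 0.499, -0.751]]
total dp [ 0.13 -0.04  0.23] ang [ 0.0002 -0.     -0.0003] | rows>= 0.2
1 rows each [ 0.133 -0.041  0.232]
```

```bash
python3 -m crank '[{"dp":[0.1,-0.03,0.22],"angular":[0,0,0]},{"dp":[0,0,0],"angular":[0,0,0]},{"dp":[0,0,0],"angular":[0,0,0]},{"dp":[0,0,0],"angular":[0,0,0]},{"dp":[0,0,0],"angular":[0,0,0]}]' 0
python3 -m crank '[{"dp":[0,0,0],"angular":[0,0,0]},{"dp":[0,0,0],"angular":[0,0,0]},{"dp":[0.07,0,-0.12],"angular":[0,0,0]},{"dp":[0.15,0,-0.26],"angular":[0,0,0]},{"dp":[0.2,0,-0.35],"angular":[0,0,0]}]'
python3 -c "
from h import *;st()"
```

```text
time: 18.95
tcp_pos: [0.4756, -0.2955, 0.113]
eef_rot: [0.351, 0.773, 0.527, -0.04]
wrist_force: [0.2, 0.0, -0.3]
opening: 0.145
grasp_force: 0.0
time: 19.58
tcp_pos: [0.4737, -0.2577, 0.1312]
eef_rot: [0.351, 0.773, 0.527, -0.04]
wrist_force: [7.0, -5.5, -1.5]
opening: 0.085
grasp_force: 30.0
t 19.57 tcp [ 0.4737 -0.2577  0.1312] q [ 0.07  0.19 -0.14  2.41  1.34  0.7  -1.58] F [ 7.  -5.5 -1.5] open 8.0 g 30.0
[[0.442, 0.843, 0.308], [0.786, -0.198, -0.586], [-0.432, 0.501, -0.75]]
```

My lift's sideways sign was wrong, so the panel slid about 36 mm along its plane towards +y while rising 21 mm. It is still gripped at 30 N with low forces. I'll go back sideways while lifting along the slope.

```bash
python3 -m crank '[{"dp":[-0.2,0,-0.2],"angular":[0,0,0]},{"dp":[-0.37,0,-0.25],"angular":[0,0,0]},{"dp":[-0.37,0,-0.25],"angular":[0,0,0]},{"dp":[-0.3,0,-0.43],"angular":[0,0,0]},{"dp":[-0.3,0,-0.5],"angular":[0,0,0]}]'
python3 - <<'E'
from h import *
st();im,P,k=cap('scene');save('s3.png',im,(150,180,370,330),3.5)
E
```

```text
time: 20.2
tcp_pos: [0.413, -0.2704, 0.225]
eef_rot: [0.35, 0.773, 0.527, -0.041]
wrist_force: [-0.3, -0.4, -4.2]
opening: 0.085
grasp_force: 30.0
t 20.2 tcp [ 0.413  -0.2704  0.225 ] q [ 0.12 -0.1  -0.14  2.42  1.02  0.74 -1.15] F [-0.3 -0.4 -4.2] open 8.0 g 30.0
[[0.441, 0.844, 0.306], [0.787, -0.199, -0.585], [-0.432, 0.499, -0.751]]
```

View pics/s3.png

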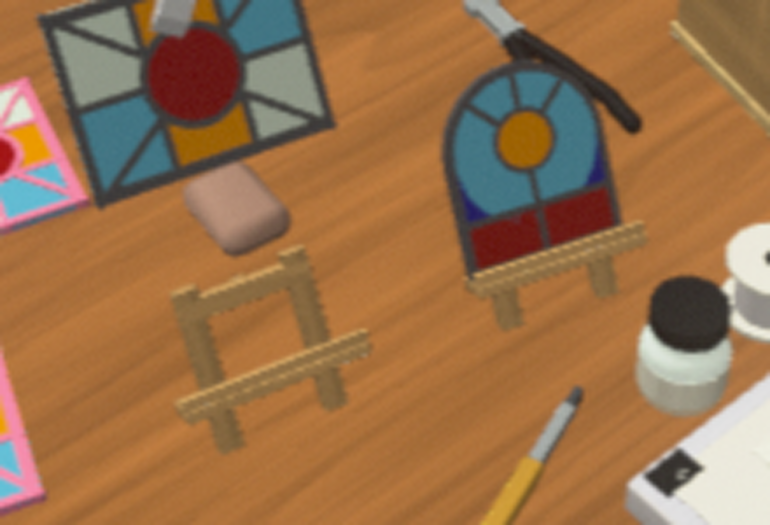

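The panel is gripped, clear of the easel and level, and the arched panel is untouched. Next I measure the panel's pose in the tool frame.

```bash
cat > held.py <<'E'
from h import *
from m import ransac
s=bot.get_state();A=q2R(s['eef_rot']);t=np.array(s['tcp_pos'])
im,P,k=cap('scene')
Q=P.reshape(-1,3);Q=Q[np.isfinite(Q).all(1)];q=(Q-t)@A
g=(abs(q[:,1]-.004)<.006)&(abs(q[:,0])<.14)&(q[:,2]>-.09)&(q[:,2]<.14)&(Q[:,2]>.03);F=q[g]
c,n,i=ransac(F,tol=.002);n=n*np.sign(n[1]);F=F[i]
r=cv2.minAreaRect(F[:,[0,2]].astype(np.float32));print('n in tool',n.round(4),'y',np.median(F[:,1]).round(4),'rect xz',r,len(F))
E
sed -i '/^S=np.load/,$d' m.py; python3 held.py
```

```text
n in tool [0.0014 1.     0.002 ] y 0.0049 rect xz ((0.030643600970506668, 0.03443962335586548), (0.24111753702163696, 0.15114186704158783), 59.496822357177734) 2930
```

```bash
cat >> h.py <<'E'
b_=np.radians(-30.5);Ry_=R.from_euler('y',b_).as_matrix()
def tool(yaw): # panel upright, normal (tool y) at world yaw
    y=np.array([np.cos(yaw),np.sin(yaw),0]);return np.c_[np.cross(y,[0,0,-1]),y,[0,0,-1]]@Ry_
UM=tool(RY+np.pi/2)
E
python3 - <<'E'
from h import *
from sim import *
s=bot.get_state();q=np.array(s['qpos']);t=np.array(s['tcp_pos'])
for w1,y1 in(([.46,-.2,.34],-.1),([.50,-.15,.34],.1),([.5,-.25,.34],-.2)):
    c=go(q,np.array(w1),tool(y1));show('up',c,np.array(w1),tool(y1))
    for w2,y2 in(([.55,.1,.33],.8),([.52,0,.33],.6)):
        e=go(c,np.array(w2),tool(y2));show(' mid',e,np.array(w2),tool(y2))
        x=np.r_[RC,.27]+.019*UM[:,2];e=go(e,x,UM);show(' rack',e,x,UM);x=np.r_[RC,.108]+.019*UM[:,2];e=go(e,x,UM);show(' in',e,x,UM)
plan([.5,-.15,.34],tool(.1))
E
```

```text
up [ 0.04  0.04 -0.14  1.92  0.54  1.35 -0.37] err mm 0.0 rad*.3 0.0000
 mid [-0.23  0.06 -0.42  1.92  0.61  1.16 -0.1 ] err mm 0.0 rad*.3 0.0000
 rack [-0.3   0.1  -0.51  2.05  0.7   0.85  0.08] err mm 0.0 rad*.3 0.0000
 in [-0.41  0.35 -0.44  2.2   1.13  0.67 -0.41] err mm 0.0 rad*.3 0.0000
 mid [-0.15 -0.01 -0.34  1.99  0.58  1.17 -0.13] err mm 0.0 rad*.3 0.0000
 rack [-0.31  0.1  -0.5   2.05  0.7   0.85  0.08] err mm 0.0 rad*.3 0.0000
 in [-0.42  0.34 -0.43  2.2   1.13  0.67 -0.41] err mm 0.0 rad*.3 0.0000
up [-0.01  0.05 -0.2   1.91  0.56  1.3  -0.3 ] err mm 0.0 rad*.3 0.0000
 mid [-0.23  0.06 -0.42  1.92  0.61  1.16 -0.1 ] err mm 0.0 rad*.3 0.0000
 rack [-0.3   0.1  -0.51  2.05  0.7   0.85  0.08] err mm 0.0 rad*.3 0.0000
 in [-0.41  0.35 -0.44  2.2   1.13  0.67 -0.41] err mm 0.0 rad*.3 0.0000
 mid [-0.15 -0.01 -0.34  1.99  0.58  1.17 -0.13] err mm 0.0 rad*.3 0.0000
 rack [-0.31  0.1  -0.5   2.05  0.7   0.85  0.08] err mm 0.0 rad*.3 0.0000
 in [-0.42  0.34 -0.43  2.2   1.13  0.67 -0.41] err mm 0.0 rad*.3 0.0000
up [ 0.09  0.14 -0.09  1.8   0.55  1.36 -0.37] err mm 0.0 rad*.3 0.0000
 mid [-0.23  0.06 -0.43  1.92  0.61  1.16 -0.1 ] err mm 0.0 rad*.3 0.0000
 rack [-0.3   0.11 -0.52  2.05  0.71  0.85  0.08] err mm 0.0 rad*.3 0.0000
 in [-0.4   0.35 -0.44  2.2   1.13  0.68 -0.41] err mm 0.0 rad*.3 0.0000
 mid [-0.14 -0.01 -0.35  1.99  0.58  1.17 -0.13] err mm 0.0 rad*.3 0.0000
 rack [-0.3   0.1  -0.51  2.05  0.7   0.85  0.08] err mm 0.0 rad*.3 0.0000
 in [-0.41  0.35 -0.44  2.2   1.13  0.67 -0.41] err mm 0.0 rad*.3 0.0000
total dp [ 1.68  2.11 -2.57] ang [ 0.0458  0.0123 -0.0863] | rows>= 3.3
4 rows, ang each [0.0115, 0.0031, -0.0216] dp: [[0.42, 0.53, -0.64], [0.36, 0.53, -0.67], [0.3, 0.53, -0.71], [0.25, 0.51, -0.74]]
```

```bash
python3 -m crank '[{"dp":[0.34,0.42,-0.55],"angular":[0.0092,0.0025,-0.0173]},{"dp":[0.3,0.42,-0.55],"angular":[0.0092,0.0025,-0.0173]},{"dp":[0.26,0.42,-0.57],"angular":[0.0092,0.0025,-0.0173]},{"dp":[0.22,0.41,-0.58],"angular":[0.0092,0.0025,-0.0173]},{"dp":[0.18,0.4,-0.58],"angular":[0.0092,0.0025,-0.0173]}]'
python3 -c "
from h import *
st();plan([.55,.1,.33],tool(.8),6)"
```

```text
time: 20.92
tcp_pos: [0.4992, -0.148, 0.3396]
eef_rot: [0.192, 0.646, 0.717, -0.179]
wrist_force: [-0.7, -0.1, -3.7]
opening: 0.083
grasp_force: 30.0
t 20.93 tcp [ 0.4992 -0.148   0.3396] q [-0.01  0.05 -0.2   1.9   0.56  1.31 -0.29] F [-0.7 -0.1 -3.7] open 7.8 g 30.0
[[-0.093, 0.995, 0.045], [0.857, 0.103, -0.504], [-0.506, -0.008, -0.862]]
total dp [ 4.26  1.52 -2.29] ang [-0.0573 -0.0007 -0.095 ] | rows>= 4.3
6 rows, ang each [-0.0096, -0.0001, -0.0158] dp: [[0.71, 0.25, -0.38], [0.68, 0.35, -0.36], [0.64, 0.43, -0.34], [0.59, 0.51, -0.31], [0.54, 0.59, -0.28], [0.48, 0.65, -0.24]]
```

```bash
python3 -m crank '[{"dp":[0.71,0.25,-0.38],"angular":[-0.0096,-0.0001,-0.0158]},{"dp":[0.68,0.35,-0.36],"angular":[-0.0096,-0.0001,-0.0158]},{"dp":[0.64,0.43,-0.34],"angular":[-0.0096,-0.0001,-0.0158]},{"dp":[0.59,0.51,-0.31],"angular":[-0.0096,-0.0001,-0.0158]},{"dp":[0.54,0.59,-0.28],"angular":[-0.0096,-0.0001,-0.0158]}]' >/dev/null
python3 -c "
from h import *
st();plan(np.r_[RC,.29]+.019*UM[:,2],UM,5)"
```

```text
t 21.55 tcp [0.5417 0.0598 0.3312] q [-0.2   0.04 -0.39  1.93  0.6   1.18 -0.14] F [-0.4 -0.3 -4.7] open 8.0 g 30.0
[[-0.545, 0.773, 0.326], [0.666, 0.635, -0.391], [-0.509, 0.004, -0.861]]
total dp [ 2.84  2.23 -0.33] ang [-0.0513  0.0004 -0.088 ] | rows>= 3.4
5 rows, ang each [-0.0103, 0.0001, -0.0176] dp: [[0.57, 0.45, -0.07], [0.52, 0.51, -0.04], [0.46, 0.56, -0.0], [0.39, 0.61, 0.04], [0.32, 0.65, 0.08]]
```

```bash
python3 -m crank '[{"dp":[0.57,0.45,-0.07],"angular":[-0.0103,0.0001,-0.0176]},{"dp":[0.52,0.51,-0.04],"angular":[-0.0103,0.0001,-0.0176]},{"dp":[0.46,0.56,0],"angular":[-0.0103,0.0001,-0.0176]},{"dp":[0.39,0.61,0.04],"angular":[-0.0103,0.0001,-0.0176]},{"dp":[0.32,0.65,0.08],"angular":[-0.0103,0.0001,-0.0176]}]' >/dev/null
python3 - <<'E'
from h import *
st();plan(np.r_[RC,.29]+.019*UM[:,2],UM,1)
im,P,k=cap('wrist');save('w4.png',im);np.savez('w4',im=im,P=P,**k)
im2,P2,k2=cap('scene');np.savez('s4',im=im2,P=P2,**k2)
im3,P3,k3=cap('top');np.savez('t4',im=im3,P=P3,**k3)
# held panel in rack frame
s=bot.get_state();A=q2R(s['eef_rot']);t=np.array(s['tcp_pos'])
for n,PP in(('scene',P2),('wrist',P),('top',P3)):
    Q=PP.reshape(-1,3);Q=Q[np.isfinite(Q).all(1)];r=(Q-np.r_[RC,0])@rackR()
    g=(abs(r[:,1])<.03)&(abs(r[:,0])<.11)&(r[:,2]>.17)&(r[:,2]<.31)&(abs((Q-t)@A)[:,1]<.009)
    e=r[g];
    if len(e)>20: print(n,len(e),'y',np.percentile(e[:,1],[5,50,95]).round(4),'x',np.percentile(e[:,0],[1,99]).round(4),'z',np.percentile(e[:,2],[1,99]).round(4),'yslope',np.polyfit(e[:,0],e[:,1],1)[0].round(3))
    for lo_,hi_ in((-.06,-.03),(.03,.06)):
        g=(r[:,2]>.105)&(r[:,2]<.135)&(abs(r[:,0])<.085)&(r[:,1]>lo_)&(r[:,1]<hi_);e=r[g]
        if len(e)>20: print('  packed',len(e),'y',np.percentile(e[:,1],[5,50,95]).round(4),'x',np.percentile(e[:,0],[1,99]).round(4))
E
```

```text
t 22.18 tcp [0.5452 0.2324 0.2737] q [-0.3   0.08 -0.51  2.03  0.66  0.87  0.14] F [ 0.7 -0.7 -3.8] open 7.9 g 30.0
[[-0.836, 0.239, 0.493], [0.206, 0.971, -0.12], [-0.508, 0.001, -0.861]]
total dp [ 0.   -0.01  0.  ] ang [0.0003 0.     0.0001] | rows>= 0.0
1 rows each [ 0.001 -0.011  0.   ]
scene 2064 y [-0.0023  0.0007  0.0045] x [-0.0746  0.0755] z [0.1907 0.3062] yslope 0.013
  packed 419 y [-0.0482 -0.0455 -0.0398] x [-0.0746  0.0752]
  packed 462 y [0.0414 0.0442 0.0505] x [-0.0739  0.0747]
wrist 6332 y [-0.0053 -0.0003  0.0049] x [-0.0758  0.0299] z [0.1913 0.3081] yslope 0.0
  packed 2239 y [-0.0473 -0.0426 -0.0397] x [-0.0761  0.0717]
  packed 2342 y [0.042  0.0449 0.0497] x [-0.0762  0.0712]
top 1054 y [-0.0047 -0.003   0.0025] x [-0.0303  0.075 ] z [0.1891 0.3059] yslope 0.007
  packed 354 y [-0.0487 -0.0469 -0.0412] x [-0.0737  0.0732]
```

View pics/w4.png

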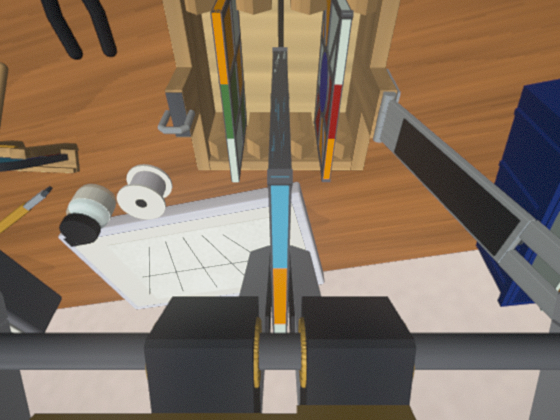

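The wrist view shows the panel edge at column 280, centred between the packed panels (columns 235 and 330) and above the empty groove. Depth puts the held panel at rack y ≈ 0, x ±75 mm and lower edge at z 0.190. Lowering.

```bash
python3 -m crank '[{"dp":[0.2,0,0.34],"angular":[0,0,0]},{"dp":[0.28,0,0.47],"angular":[0,0,0]},{"dp":[0.28,0,0.47],"angular":[0,0,0]},{"dp":[0.23,0,0.39],"angular":[0,0,0]},{"dp":[0.15,0,0.26],"angular":[0,0,0]}]'
python3 -m crank '[{"dp":[0.1,0,0.17],"angular":[0,0,0]},{"dp":[0.13,0,0.22],"angular":[0,0,0]},{"dp":[0.13,0,0.22],"angular":[0,0,0]},{"dp":[0.13,0,0.22],"angular":[0,0,0]},{"dp":[0.08,0,0.13],"angular":[0,0,0]}]'
python3 -c "
from h import *
st();x=np.r_[RC,.112]+.019*UM[:,2];plan(x,UM,1)"
```

```text
time: 22.95
tcp_pos: [0.5455, 0.23, 0.1613]
eef_rot: [0.261, 0.12, 0.957, -0.032]
wrist_force: [-0.3, -0.2, -3.7]
opening: 0.086
grasp_force: 30.0
time: 23.58
tcp_pos: [0.5455, 0.2305, 0.1062]
eef_rot: [0.261, 0.12, 0.957, -0.032]
wrist_force: [0.5, 0.2, -4.6]
opening: 0.083
grasp_force: 30.0
t 23.57 tcp [0.5455 0.2305 0.1062] q [-0.4   0.32 -0.44  2.19  1.08  0.68 -0.36] F [ 0.5  0.2 -4.6] open 7.8 g 30.0
[[-0.835, 0.246, 0.493], [0.213, 0.969, -0.124], [-0.508, 0.002, -0.861]]
total dp [0.12 0.02 0.18] ang [-0.0002  0.0001 -0.0009] | rows>= 0.2
1 rows each [0.12  0.024 0.175]
```

```bash
python3 -m crank '[{"dp":[0.03,0,0.052],"angular":[0,0,0]},{"dp":[0.03,0,0.052],"angular":[0,0,0]},{"dp":[0.02,0,0.035],"angular":[0,0,0]},{"dp":[0.01,0,0.017],"angular":[0,0,0]},{"dp":[0.01,0,0.017],"angular":[0,0,0]}]'
```

```text
time: 24.2
tcp_pos: [0.5463, 0.2306, 0.0976]
eef_rot: [0.262, 0.12, 0.957, -0.032]
wrist_force: [-0.7, -2.6, 16.5]
opening: 0.083
grasp_force: 30.0
```

```bash
python3 -m crank '[{"dp":[-0.01,0,-0.02],"angular":[0,0,0]},{"dp":[0,0,0],"angular":[0,0,0]},{"dp":[0,0,0],"angular":[0,0,0]},{"dp":[0,0,0],"angular":[0,0,0]},{"dp":[0,0,0],"angular":[0,0,0]}]' 26
python3 -m crank '[{"dp":[-0.12,0,-0.2],"angular":[0,0,0]},{"dp":[-0.3,0,-0.5],"angular":[0,0,0]},{"dp":[-0.4,0,-0.65],"angular":[0,0,0]},{"dp":[-0.5,0,-0.85],"angular":[0,0,0]},{"dp":[-0.5,0,-0.85],"angular":[0,0,0]}]'
python3 - <<'E'
from h import *
st()
for n in('scene','top'):
    im,P,k=cap(n);np.savez(n+'5',im=im,P=P,**k)
    Q=P.reshape(-1,3);Q=Q[np.isfinite(Q).all(1)];r=(Q-np.r_[RC,0])@rackR()
    for a in(-.045,0,.045):
        g=(r[:,2]>.105)&(r[:,2]<.145)&(abs(r[:,0])<.085)&(abs(r[:,1]-a)<.015);e=r[g]
        if len(e)>20: print(n,a,len(e),'y',np.percentile(e[:,1],[5,50,95]).round(4),'x',np.percentile(e[:,0],[1,99]).round(4),'z',np.percentile(e[:,2],[90,99]).round(4))
    g=(r[:,2]>.16)&(r[:,1]>.08)&(r[:,1]<.19)&(abs(r[:,0])<.03);H=r[g];rad=np.hypot(H[:,2]-.134,H[:,1]-.085)
    print('hasp',g.sum(),np.arctan2(H[:,2]-.134,-(H[:,1]-.085))[rad>.1].mean())
    if n=='scene': save('s5.png',im,(320,60,480,240),3.3)
E
```

```text
time: 24.82
tcp_pos: [0.5452, 0.2305, 0.0976]
eef_rot: [0.261, 0.12, 0.957, -0.032]
wrist_force: [-0.1, 0.2, 0.7]
opening: 0.276
grasp_force: 0.0
time: 25.45
tcp_pos: [0.5457, 0.2299, 0.2767]
eef_rot: [0.261, 0.119, 0.957, -0.032]
wrist_force: [0.8, -0.1, -0.1]
opening: 0.276
grasp_force: 0.0
t 25.45 tcp [0.5457 0.2299 0.2767] q [-0.29  0.08 -0.52  2.02  0.66  0.88  0.14] F [ 0.8 -0.1 -0.1] open 26.0 g 0.0
[[-0.835, 0.245, 0.492], [0.212, 0.969, -0.123], [-0.507, 0.001, -0.862]]
scene -0.045 421 y [-0.0481 -0.0456 -0.0399] x [-0.074   0.0757] z [0.1303 0.1318]
scene 0 456 y [-0.0061 -0.0034  0.0019] x [-0.072   0.0774] z [0.1304 0.132 ]
scene 0.045 455 y [0.0413 0.0441 0.0497] x [-0.0733  0.0757] z [0.1305 0.1324]
hasp 959 1.8743225530430176
top -0.045 355 y [-0.0487 -0.047  -0.0409] x [-0.0737  0.0733] z [0.1287 0.1302]
top 0 384 y [-0.0067 -0.0048  0.0013] x [-0.0713  0.0767] z [0.1286 0.1303]
top 0.045 203 y [0.0409 0.043  0.0489] x [-0.0052  0.075 ] z [0.1286 0.1313]
hasp 866 1.8723246512059661
```

View pics/s5.png

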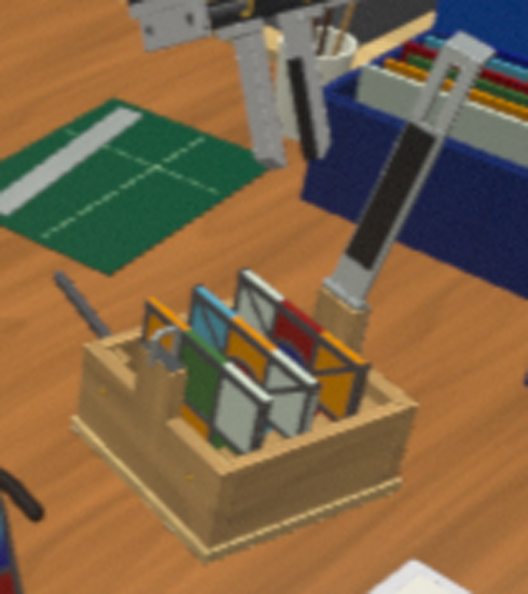

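The panel stands in the middle groove with its top level with the packed ones (z 0.130–0.132). Hasp angle is 1.87. Planning the hasp push: closed fingers, tool tilted 40° from the rack's +y side.

```bash
cat >> h.py <<'E'
def htool(a,sg,lean=0):
    w_=np.array([0,-np.sin(a),-np.cos(a)]);y=np.array([sg,0,0.]);M=np.c_[np.cross(y,w_),y,w_]
    return rackR()@R.from_euler('y',lean).as_matrix()@M
def hpos(th,a,rho=.125,gap=0):
    d=np.array([0,-np.cos(th),np.sin(th)]);n=np.array([0,np.sin(th),np.cos(th)]);u=np.array([0,np.cos(a),-np.sin(a)])
    return w(np.array([0,.085,.134])+rho*d+(.0025+gap+.008*abs(u@n))*n)
E
python3 - <<'E'
from h import *
from sim import *
q=np.array(bot.get_state()['qpos'])
mar=lambda q:round(float(np.min(np.r_[q-lo,hi-q])),2)
for a in(np.radians(30),np.radians(40)):
  for sg in(1,-1):
    M=htool(a,sg);s=[]
    x=w([-.05,.02,.44]);c=go(q,x,q2R(bot.get_state()['eef_rot']));s.append(mar(c))
    x=w([-.03,.22,.42]);c=go(c,x,M);show(f'a{a:.2f} {sg} over',c,x,M)
    for th in(2.05,1.5,1,.5,0):
        x=hpos(th,a,gap=.03 if th>2 else 0);c=go(c,x,M);s.append((mar(c),round(1e3*np.linalg.norm(err(c,x,M)),1)))
    show('  end',c);print(s)
E
```

```text
a0.52 1 over [-0.81  0.77 -0.2   0.69  0.37  2.05 -1.1 ] err mm 43.4 rad*.3 0.0356
  end [-0.53  0.55 -0.2   1.67  0.4   1.39 -1.13] 
[0.43, (0.28, np.float64(0.0)), (0.34, np.float64(0.0)), (0.43, np.float64(0.0)), (0.55, np.float64(0.0)), (0.66, np.float64(0.0))]
a0.52 -1 over [-0.76  0.78 -0.35  0.68  0.45  2.05  2.  ] err mm 53.6 rad*.3 0.0440
  end [-0.42  0.57 -0.36  1.66  0.46  1.43  1.95] 
[0.43, (0.25, np.float64(0.0)), (0.31, np.float64(0.0)), (0.4, np.float64(0.0)), (0.52, np.float64(0.0)), (0.62, np.float64(0.0))]
a0.70 1 over [-0.98  0.92  0.27  0.5   0.21  2.05 -0.89] err mm 104.8 rad*.3 0.0860
  end [-0.89  0.65  0.25  1.62  0.27  1.45 -1.  ] 
[0.43, (0.17, np.float64(0.0)), (0.26, np.float64(0.0)), (0.37, np.float64(0.0)), (0.49, np.float64(0.0)), (0.6, np.float64(0.0))]
a0.70 -1 over [-0.96  0.92  0.2   0.48  0.25  2.05  2.23] err mm 109.1 rad*.3 0.0895
  end [-0.84  0.65  0.19  1.61  0.3   1.47  2.12] 
[0.43, (0.16, np.float64(0.0)), (0.25, np.float64(0.0)), (0.36, np.float64(0.0)), (0.48, np.float64(0.0)), (0.58, np.float64(0.0))]
```

Run:
```python
from h import *
from sim import *
q=np.array(bot.get_state()['qpos'])
mar=lambda q:round(float(np.min(np.r_[q-lo,hi-q])),2)
for sg in(1,-1):
    c=q
    for x,M in((w([0,.05,.41]),htool(.0,sg,0)@R.from_euler('z',-sg*.7).as_matrix()),(w([0,.23,.41]),htool(.15,sg)),(w([0,.23,.33]),htool(.5,sg)),(hpos(1.87,.6,gap=.03),htool(.6,sg)),(hpos(0,.6),htool(.6,sg))):
        c=go(c,x,M);show(str(mar(c)),c,x,M)
plan(w([0,.05,.41]),htool(0,1)@R.from_euler('z',-.7).as_matrix())
plan(w([0,.05,.41]),htool(0,1)@R.from_euler('z',.7).as_matrix())
```

```text
0.57 [-0.24  0.25 -0.43  1.43  0.11  1.48 -0.21] err mm 0.0 rad*.3 0.0000
0.29 [-0.63  0.58 -0.31  0.96  0.23  1.76 -1.11] err mm 0.0 rad*.3 0.0000
0.05 [-0.76  0.8  -0.23  0.81  0.37  2.   -1.13] err mm 0.0 rad*.3 0.0000
0.2 [-0.72  0.77 -0.23  1.09  0.4   1.85 -1.17] err mm 0.0 rad*.3 0.0000
0.58 [-0.53  0.6  -0.23  1.64  0.44  1.47 -1.17] err mm 0.0 rad*.3 0.0000
0.56 [-0.15  0.27 -0.55  1.42  0.14  1.49  1.5 ] err mm 0.0 rad*.3 0.0000
0.24 [-0.48  0.62 -0.63  0.94  0.4   1.81  1.93] err mm 0.0 rad*.3 0.0000
0.0 [-0.65  0.83 -0.52  0.79  0.54  2.05  1.93] err mm 2.7 rad*.3 0.0022
0.13 [-0.58  0.81 -0.52  1.07  0.55  1.92  1.87] err mm 0.0 rad*.3 0.0000
0.5 [-0.33  0.64 -0.53  1.62  0.57  1.55  1.86] err mm 0.0 rad*.3 0.0000
total dp [-1.11  1.01 -2.34] ang [0.038  0.0797 0.134 ] | rows>= 5.4
6 rows, ang each [0.0063, 0.0133, 0.0223] dp: [[-0.18, 0.17, -0.39], [-0.13, 0.17, -0.41], [-0.07, 0.17, -0.42], [-0.01, 0.16, -0.43], [0.05, 0.14, -0.44], [0.1, 0.11, -0.44]]
total dp [-1.11  1.01 -2.34] ang [0.097  0.044  0.3498] | rows>= 12.3
13 rows, ang each [0.0075, 0.0034, 0.0269] dp: [[-0.09, 0.08, -0.18], [-0.07, 0.08, -0.19], [-0.05, 0.08, -0.19], [-0.03, 0.08, -0.2], [-0.01, 0.08, -0.2], [0.0, 0.07, -0.2], [0.02, 0.06, -0.21], [0.03, 0.04, -0.21], [0.04, 0.03, -0.21], [0.05, 0.01, -0.21], [0.05, -0.01, -0.21], [0.05, -0.03, -0.21], [0.05, -0.05, -0.2]]
```

```bash
python3 -m crank '[{"dp":[-0.2,0.05,-0.55],"angular":[0.0063,0.0133,0.0223]},{"dp":[-0.18,0.1,-0.55],"angular":[0.0063,0.0133,0.0223]},{"dp":[-0.07,0.17,-0.5],"angular":[0.0063,0.0133,0.0223]},{"dp":[-0.01,0.2,-0.45],"angular":[0.0063,0.0133,0.0223]},{"dp":[0.05,0.2,-0.4],"angular":[0.0063,0.0133,0.0223]}]' 0
python3 -c "
from h import *
st();print(rk(bot.get_state()['tcp_pos']));plan(w([0,.23,.41]),htool(.15,1),5)"
```

```text
time: 26.18
tcp_pos: [0.5426, 0.2691, 0.4004]
eef_rot: [0.042, 0.468, 0.883, -0.008]
wrist_force: [-0.4, -1.0, -0.1]
opening: 0.005
grasp_force: 0.0
t 26.18 tcp [0.5426 0.2691 0.4004] q [-0.25  0.21 -0.45  1.5   0.18  1.44 -0.11] F [-0.4 -1.  -0.1] open 0.5 g 0.0
[[-0.558, 0.827, 0.067], [0.826, 0.561, -0.054], [-0.082, 0.025, -0.996]]
[-0.00171934  0.03552504  0.40035497]
total dp [ 2.56  2.92 -0.33] ang [ 0.0193 -0.0118  0.1322] | rows>= 4.5
5 rows, ang each [0.0039, -0.0024, 0.0264] dp: [[0.51, 0.58, -0.07], [0.6, 0.49, -0.09], [0.67, 0.38, -0.11], [0.72, 0.26, -0.13], [0.75, 0.14, -0.14]]
```

```bash
python3 -m crank '[{"dp":[0.51,0.58,-0.07],"angular":[0.0039,-0.0024,0.0264]},{"dp":[0.6,0.49,-0.09],"angular":[0.0039,-0.0024,0.0264]},{"dp":[0.67,0.38,-0.11],"angular":[0.0039,-0.0024,0.0264]},{"dp":[0.72,0.26,-0.13],"angular":[0.0039,-0.0024,0.0264]},{"dp":[0.75,0.14,-0.14],"angular":[0.0039,-0.0024,0.0264]}]' >/dev/null
python3 -c "
from h import *
st();print(rk(bot.get_state()['tcp_pos']));plan(w([0,.24,.31]),htool(.5,1),5)"
```

```text
t 26.8 tcp [0.59   0.4579 0.409 ] q [-0.62  0.58 -0.33  0.96  0.25  1.77 -1.12] F [ 0.3 -0.7  1.1] open 0.4 g 0.0
[[0.238, 0.971, -0.035], [0.959, -0.241, -0.15], [-0.154, 0.002, -0.988]]
[-0.00100155  0.23023499  0.40900344]
total dp [0.5  0.02 1.93] ang [ 0.0003 -0.055  -0.0002] | rows>= 1.9
5 rows, ang each [0.0001, -0.011, -0.0] dp: [[0.1, 0.0, 0.39], [0.13, 0.0, 0.38], [0.15, 0.0, 0.37], [0.18, 0.0, 0.36], [0.2, 0.0, 0.34]]
```

```bash
python3 -m crank '[{"dp":[0.1,0,0.39],"angular":[0,-0.011,0]},{"dp":[0.13,0,0.38],"angular":[0,-0.011,0]},{"dp":[0.15,0,0.37],"angular":[0,-0.011,0]},{"dp":[0.18,0,0.36],"angular":[0,-0.011,0]},{"dp":[0.2,0,0.34],"angular":[0,-0.011,0]}]' >/dev/null
python3 -c "
from h import *
st();print(rk(bot.get_state()['tcp_pos']));plan(hpos(1.87,.6,gap=.02),htool(.6,1),5)
M=htool(.6,1);p0=hpos(1.87,.6,gap=.02)
for th in(1.87,1.7,1.5,1.3,1.1,.9,.7,.5,.3,.15,.05,0):
    p=hpos(th,.6);print(th,rk(p).round(3),(M.T@(p-p0)/.05).round(2));p0=p"
```

```text
t 27.43 tcp [0.5923 0.4666 0.3088] q [-0.76  0.82 -0.25  0.81  0.39  1.98 -1.14] F [-0.1  0.7 -0.7] open 0.3 g 0.0
[[0.207, 0.972, -0.111], [0.852, -0.235, -0.468], [-0.481, 0.002, -0.877]]
[-0.00084098  0.23919875  0.30883124]
total dp [-0.93  0.01  1.98] ang [ 0.0007 -0.0157  0.0005] | rows>= 2.0
5 rows, ang each [0.0001, -0.0031, 0.0001] dp: [[-0.19, 0.0, 0.4], [-0.18, 0.0, 0.4], [-0.17, 0.0, 0.4], [-0.16, 0.0, 0.41], [-0.16, 0.0, 0.41]]
1.87 [0.    0.132 0.25 ] [-0.38 -0.    0.12]
1.7 [-0.     0.111  0.257] [-0.42 -0.    0.13]
1.5 [0.    0.085 0.259] [-0.45  0.    0.25]
1.3 [0.    0.059 0.256] [-0.4  -0.    0.34]
1.1 [-0.     0.034  0.248] [-0.32 -0.    0.42]
0.9 [0.    0.011 0.235] [-0.23  0.    0.48]
0.7 [-0.    -0.008  0.217] [-0.12 -0.    0.52]
0.5 [-0.    -0.023  0.197] [-0.01  0.    0.5 ]
0.3 [-0.    -0.033  0.176] [ 0.08 -0.    0.46]
0.15 [-0.    -0.038  0.159] [ 0.11 -0.    0.33]
0.05 [ 0.    -0.04   0.147] [0.1  0.   0.21]
0 [-0.    -0.04   0.141] [ 0.06 -0.    0.1 ]
```

```bash
python3 -m crank '[{"dp":[-0.18,0,0.4],"angular":[0,-0.0031,0]},{"dp":[-0.18,0,0.4],"angular":[0,-0.0031,0]},{"dp":[-0.17,0,0.4],"angular":[0,-0.0031,0]},{"dp":[-0.16,0,0.4],"angular":[0,-0.0031,0]},{"dp":[-0.16,0,0.4],"angular":[0,-0.0031,0]}]' 
python3 -m crank '[{"dp":[-0.2,0,0.06],"angular":[0,0,0]},{"dp":[-0.2,0,0.06],"angular":[0,0,0]},{"dp":[-0.21,0,0.07],"angular":[0,0,0]},{"dp":[-0.21,0,0.07],"angular":[0,0,0]},{"dp":[-0.23,0,0.12],"angular":[0,0,0]}]'
python3 - <<'E'
from h import *
st();print(rk(bot.get_state()['tcp_pos']))
im,P,k=cap('scene');r=(P.reshape(-1,3)-np.r_[RC,0])@rackR();r=r[np.isfinite(r).all(1)]
g=(r[:,2]>.16)&(r[:,1]>-.1)&(r[:,1]<.19)&(abs(r[:,0])<.03);H=r[g];rad=np.hypot(H[:,2]-.134,H[:,1]-.085);th=np.arctan2(H[:,2]-.134,-(H[:,1]-.085));print(np.percentile(th[(rad>.05)&(rad<.205)],[10,30,50,70,90]))
save('s6.png',im,(300,40,500,240),3)
E
```

```text
time: 28.05
tcp_pos: [0.5716, 0.3806, 0.2449]
eef_rot: [0.183, 0.751, 0.591, -0.231]
wrist_force: [0.0, 0.2, 0.3]
opening: 0.005
grasp_force: 0.0
time: 28.68
tcp_pos: [0.5589, 0.3284, 0.2604]
eef_rot: [0.182, 0.751, 0.591, -0.23]
wrist_force: [-0.5, 2.3, -1.9]
opening: 0.003
grasp_force: 1.3
t 28.68 tcp [0.5589 0.3284 0.2604] q [-0.65  0.66 -0.25  1.25  0.41  1.8  -1.15] F [-0.5  2.3 -1.9] open 0.3 g 1.3
[[0.196, 0.972, -0.13], [0.805, -0.235, -0.545], [-0.56, 0.002, -0.828]]
[-9.04188520e-05  9.70109519e-02  2.60428195e-01]
[1.5523882  1.56911909 1.58183121 1.67912642 1.79499328]
```

View pics/s6.png

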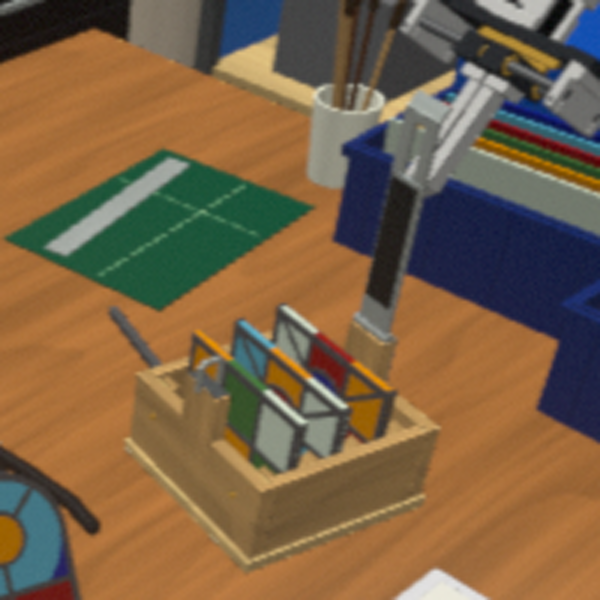

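The hasp is moving: it is now about upright, with the fingertips behind it at crop (435,165) and about 3 N of force. I'll continue along the arc.

```bash
python3 -m crank '[{"dp":[-0.23,0,0.13],"angular":[0,0,0]},{"dp":[-0.22,0,0.15],"angular":[0,0,0]},{"dp":[-0.2,0,0.17],"angular":[0,0,0]},{"dp":[-0.18,0,0.19],"angular":[0,0,0]},{"dp":[-0.16,0,0.21],"angular":[0,0,0]}]' 
python3 -m crank '[{"dp":[-0.13,0,0.23],"angular":[0,0,0]},{"dp":[-0.11,0,0.24],"angular":[0,0,0]},{"dp":[-0.07,0,0.26],"angular":[0,0,0]},{"dp":[-0.05,0,0.26],"angular":[0,0,0]},{"dp":[-0.01,0,0.25],"angular":[0,0,0]}]'
python3 - <<'E'
from h import *
st();print(rk(bot.get_state()['tcp_pos']));M=htool(.6,1)
s=bot.get_state()
p0=np.array(s['tcp_pos'])
for th in(.7,.5,.3,.15,.05,0):
    p=hpos(th,.6);print(th,rk(p).round(3),(M.T@(p-p0)/.05).round(2))
E
```

```text
time: 29.35
tcp_pos: [0.5437, 0.2649, 0.2524]
eef_rot: [0.182, 0.752, 0.591, -0.23]
wrist_force: [0.7, 2.5, -1.3]
opening: 0.006
grasp_force: 0.9
time: 29.98
tcp_pos: [0.532, 0.2163, 0.211]
eef_rot: [0.182, 0.751, 0.591, -0.23]
wrist_force: [0.3, 0.6, 2.4]
opening: 0.004
grasp_force: 0.6
t 29.98 tcp [0.532  0.2163 0.211 ] q [-0.54  0.55 -0.25  1.55  0.43  1.6  -1.13] F [0.3 0.6 2.4] open 0.4 g 0.6
[[0.196, 0.972, -0.131], [0.804, -0.235, -0.546], [-0.561, 0.002, -0.828]]
[ 0.00074844 -0.01825237  0.21096108]
0.7 [-0.    -0.008  0.217] [ 0.09 -0.01 -0.21]
0.5 [-0.    -0.023  0.197] [ 0.08 -0.01  0.29]
0.3 [-0.    -0.033  0.176] [ 0.16 -0.01  0.75]
0.15 [-0.    -0.038  0.159] [ 0.27 -0.01  1.08]
0.05 [ 0.    -0.04   0.147] [ 0.37 -0.01  1.3 ]
0 [-0.    -0.04   0.141] [ 0.43 -0.01  1.4 ]
```

```bash
python3 -m crank '[{"dp":[0.04,0,0.29],"angular":[0,0,0]},{"dp":[0.06,0,0.29],"angular":[0,0,0]},{"dp":[0.09,0,0.28],"angular":[0,0,0]},{"dp":[0.09,0,0.24],"angular":[0,0,0]},{"dp":[0.09,0,0.18],"angular":[0,0,0]}]' 
python3 -m crank '[{"dp":[0.03,0,0.05],"angular":[0,0,0]},{"dp":[0.02,0,0.03],"angular":[0,0,0]},{"dp":[0.02,0,0.03],"angular":[0,0,0]},{"dp":[0.01,0,0.02],"angular":[0,0,0]},{"dp":[0,0,0],"angular":[0,0,0]}]'
python3 - <<'E'
from h import *
st();print(rk(bot.get_state()['tcp_pos']))
im,P,k=cap('scene');r=(P.reshape(-1,3)-np.r_[RC,0])@rackR();r=r[np.isfinite(r).all(1)]
for y in(-.1,-.06,-.03,0.02,.05):
    g=(abs(r[:,0])<.012)&(abs(r[:,1]-y)<.008)&(r[:,2]>.11)&(r[:,2]<.19);print(y,g.sum(),np.percentile(r[g,2],[20,50,80]).round(4) if g.any() else '')
save('s7.png',im,(320,80,480,240),3.6)
E
```

```text
time: 30.6
tcp_pos: [0.5273, 0.197, 0.1473]
eef_rot: [0.182, 0.751, 0.591, -0.23]
wrist_force: [0.7, 0.0, 1.4]
opening: 0.004
grasp_force: 0.5
time: 31.22
tcp_pos: [0.5274, 0.1969, 0.1411]
eef_rot: [0.182, 0.752, 0.591, -0.23]
wrist_force: [-0.4, -0.2, 5.3]
opening: 0.004
grasp_force: 2.7
t 31.23 tcp [0.5274 0.1969 0.1411] q [-0.52  0.6  -0.24  1.64  0.45  1.47 -1.17] F [-0.4 -0.2  5.3] open 0.3 g 2.7
[[0.196, 0.972, -0.13], [0.805, -0.235, -0.545], [-0.561, 0.002, -0.828]]
[ 0.00094555 -0.03817775  0.14106589]
-0.1 44 [0.138  0.1389 0.1423]
-0.06 25 [0.1368 0.1381 0.1399]
-0.03 115 [0.1508 0.1671 0.1772]
0.02 31 [0.1382 0.139  0.1397]
0.05 50 [0.1167 0.1378 0.1397]
```

View pics/s7.png

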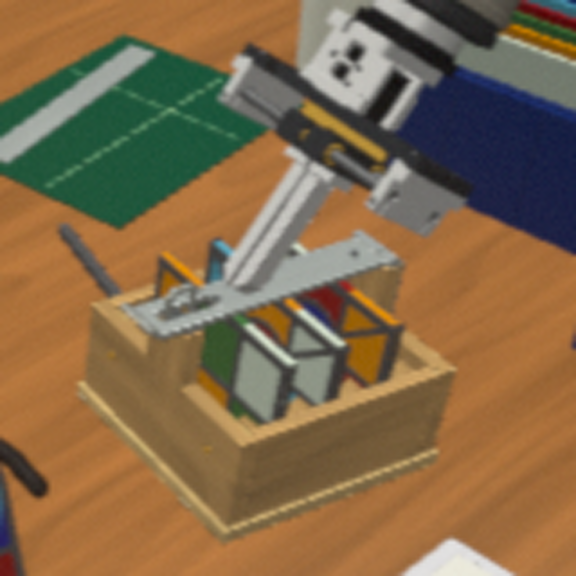

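The hasp lies level with the staple through its slot (crop (185,295)), at about 5 N. I'll press gently in 1 mm steps to confirm it is fully home.

```bash
python3 -m crank '[{"dp":[0.011,0,0.017],"angular":[0,0,0]},{"dp":[0,0,0],"angular":[0,0,0]},{"dp":[0.011,0,0.017],"angular":[0,0,0]},{"dp":[0,0,0],"angular":[0,0,0]},{"dp":[0,0,0],"angular":[0,0,0]}]'
```

```text
time: 31.9
tcp_pos: [0.5275, 0.1969, 0.1403]
eef_rot: [0.182, 0.752, 0.591, -0.23]
wrist_force: [-3.7, 0.7, 18.8]
opening: 0.002
grasp_force: 9.7
```

It is against its stop: 19 N with no further travel. Backing off.

```bash
python3 -m crank '[{"dp":[-0.06,0,-0.08],"angular":[0,0,0]},{"dp":[-0.15,0,-0.3],"angular":[0,0,0]},{"dp":[-0.2,0,-0.6],"angular":[0,0,0]},{"dp":[-0.2,0,-0.8],"angular":[0,0,0]},{"dp":[0,0,-0.6],"angular":[0,0,0]}]'
python3 -m crank '[{"dp":[0,0,0],"angular":[0,0,0]},{"dp":[0,0,0],"angular":[0,0,0]},{"dp":[0,0,0],"angular":[0,0,0]},{"dp":[0,0,0],"angular":[0,0,0]},{"dp":[0,0,0],"angular":[0,0,0]}]' >/dev/null
python3 - <<'E'
from h import *
st()
for n in('scene','top'):
    im,P,k=cap(n);r=(P.reshape(-1,3)-np.r_[RC,0])@rackR();r=r[np.isfinite(r).all(1)]
    for y in(-.1,-.06,-.03,0,.03,.06):
        g=(abs(r[:,0])<.012)&(abs(r[:,1]-y)<.008)&(r[:,2]>.11)&(r[:,2]<.19);print(n,y,g.sum(),np.median(r[g,2]).round(4) if g.any() else '')
    for a in(-.045,0,.045):
        g=(r[:,2]>.105)&(r[:,2]<.134)&(abs(r[:,0])<.085)&(abs(r[:,0])>.025)&(abs(r[:,1]-a)<.015);e=r[g]
        if len(e)>20: print('  panel',a,np.median(e[:,1]).round(4),np.percentile(e[:,2],95).round(4))
E
```

```text
time: 32.52
tcp_pos: [0.5373, 0.2378, 0.2571]
eef_rot: [0.182, 0.752, 0.591, -0.229]
wrist_force: [0.1, -0.2, -0.1]
opening: 0.008
grasp_force: 0.0
t 33.15 tcp [0.5369 0.2368 0.254 ] q [-0.56  0.54 -0.25  1.46  0.41  1.69 -1.11] F [ 0.  -0.3 -0.4] open 0.3 g 0.0
[[0.196, 0.972, -0.131], [0.804, -0.235, -0.546], [-0.561, 0.001, -0.828]]
scene -0.1 49 0.1403
scene -0.06 28 0.1389
scene -0.03 33 0.1398
scene 0 53 0.1378
scene 0.03 33 0.1393
scene 0.06 35 0.1398
  panel -0.045 -0.0454 0.1312
  panel 0 -0.0035 0.1309
  panel 0.045 0.0441 0.1313
top -0.1 57 0.1367
top -0.06 43 0.1367
top -0.03 64 0.1359
top 0 62 0.1361
top 0.03 65 0.1361
top 0.06 20 0.1368
  panel -0.045 -0.0469 0.1293
  panel 0 -0.0048 0.1291
  panel 0.045 0.0429 0.1293
```

The hasp is level along its whole length (top at about 0.1365), all three panels are standing, and the arm is clear. Handing in.

```bash
python3 -c "from rig import bot;print(bot.job_done())"
```

```text
the job is handed in; nothing more can be done
None
```

The panel stands on the rack's floor in the middle groove and the hasp is pressed home over its staple. I handed the job in at about 33 s with the arm clear; on the way off the easel the panel slid about 36 mm sideways because of a sign error in my lift, and I corrected that.

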